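Lock a quarter-turn anchor in the bench rail

ROBOT

A 6-joint arm with a two-finger parallel gripper is mounted at the origin on a cart in front of the work surface, level with it; the furniture and walls round the work are solid. World frame = base frame: x ahead of the robot, y to its left, z up, the work surface at z = 0. Lengths are in m, angles in rad, forces in N, time in s.
With the tool pointing down it reaches from about 0.225 to 0.875 m from the base axis. Payload 3.4 kg.
Tool frame: the origin (TCP) lies midway between the tips of the shut fingers; the grasp point (between the pads) lies 19 mm behind it (manip.tcp_to_grasp is the distance from the TCP to the grasp point, in m); x points along the fingers, y is the direction in which the jaws open and shut, and the axes are right-handed (so a half turn about x gives the same grasp; the last joint's range is limited). The gripper opens to 85 mm and grips with 20 to 120 N. Pads are 22 mm wide; open, the fingers measure 114 mm over their backs; the gripper's body (76 mm by 85 mm) begins 54 mm behind the grasp point. The pads swing forward as they close: fully open they stand 13 mm farther back than shut.
Start: joints at [1.115, 0.276, 1.505, -0, 1.361, -0.121], TCP at [0.189, 0.543, 0.196] pointing down, gripper open.
Joint ranges: [-2.89, 2.89], [-0.75, 2.08], [0.22, 2.7], [-1.18, 4.32], [0.11, 2.71], [-2.7, 2.7]. Speed limits (rad/s): [2.57, 2.57, 3.14, 3.14, 3.14, 3.14].

INTERFACE

Orientations are given as a unit quaternion [w, x, y, z].
In Python, from rig import readout, eyes, job, manip gives the robot as it stands. The module is installed in compiled form; this text tells all that it offers.
- The arm moves only by the tool carry_out, never from a script. Its argument "deltas" is one flat list of numbers, 7 for each row, row after row: the shift along the tool's x, y, z scaled (see below), then the turn, a rotation vector about the tool's x, y, z scaled (see below), then the opening, from -1 (shut) to 1 (fully open). In form: [dx, dy, dz, ax, ay, az, grip, dx, dy, dz, ax, ay, az, grip, ...]. A call has 1 to 10 rows; each row shifts and turns the commanded pose from where the row before left it, along the tool's axes as they then stand; what a row does not reach is not made up. The controller multiplies each number of a shift by 60 mm and each number of a turn by 4 degrees. A row lasts 1/8 s, in which the tool goes at most 62.5 mm and 10.7 degrees, less where a joint would pass 70% of its speed; a pose out of reach is approached as far as the arm can. A call with a number of a shift or a turn outside -1 to 1 is refused whole. A call with a gripper value outside its range is refused whole. The fingers move at their own pace and stop on an object; "newtons" is the grip in N (left out, the last holds). Time passes only in rows, so rows that do not move let the fingers close. It gives the time, the measured TCP pose, the force and the opening at its end, in the units of the state.
- readout.get_state(): the state, without advancing time (a new reading comes with each control period).
- eyes.get_image(name): name is "side" or "top"; returns a dict with "color" (480x640x3 uint8, red, green, blue), "z_map" (480x640 float32, m along the optical axis (not along the pixel's ray), 0 where there is no reading), "mtx" (3x3 intrinsics, pixels), "distortion" ([k1, k2, p1, p2, k3] as OpenCV has them; the pictures are not rectified), "origin" and "orientation" of the camera in the world. Camera axes: x right, y down, z forward; pixel columns grow to the right and rows downward; lengths in m; the calibration is good to about 2 mm. A picture is of the moment at which its call begins.
- job.sign_off(): hands the job in, once; it reports no verdict.
The state is a dict: "clock": time; "qpos": joint angles; "qd": joint speeds; "effort": joint torques, N m; "position": TCP position; "ee_rot": TCP orientation; "contact_force": force on the tool from outside, world axes, zero at the start; "moment": the same for the moment, N m; "width": finger opening in m.
Only numpy, scipy, OpenCV 4.12 (cv2) and the standard library are available. Lean on these libraries where they do the work, as an engineer would, in place of code of your own. Each camera call takes 0.05 s, during which the arm holds its last target.

TASK

Take the red-winged anchor out of its grey parking block and lower its T-shaped foot lengthwise into the slot of the bench rail within the yellow-marked stretch. Keeping it down in the slot, slide it gently along, away from the yellow marks, until it meets the stop hidden in the slot; there press it down against the spring, give it a quarter turn, and let the spring lift it into its locking notch. Never push hard on the rail, leave the bottle, beaker and dish where they stand, and let go of the locked anchor.

Things in the scene. Friction and masses are not known exactly. Their poses are not given: they have to be found in the camera images.
- anchor: Loose quarter-turn anchor, 0.06 to 0.12 kg, 56 mm tall, upright in the parking block. Origin: centre of the underside of its steel T foot; z up, x along foot and wing (half turn looks the same). Foot 24 mm long in x, 10 mm wide in y, heights 0 to 9 mm, ends and underside rounded; stem 9 mm diameter up to 21 mm; steel collar 28 mm diameter at 21 to 24.5 mm; red wing above it.
- wing (a point): Centre of the anchor's red wing grip, 41 mm above the anchor's origin. Wing 36 mm long in x, 12 mm thick in y, anchor heights 26 to 56 mm; grasp it from above across its 12 mm thickness.
- holder: Fixed grey parking block, 60 x 60 x 28 mm, origin at the centre of its underside, with a through slot 28 x 14 mm, long in x, in which the foot hangs; the collar rests on its top, so the anchor's origin is 7 mm up.
- rail: Fixed aluminium T-slot rail, 260 mm long in x, 60 mm wide (screwed ears reach 51 mm out in y at x = -100 and +100 mm), 36 mm high; origin at the centre of its underside, z up. A slot 12.4 mm wide runs along y = 0 between two 6 mm thick lips, over a channel 34 mm wide. Heights below are in this frame. Keep all forces on the rail below 30 N.
- entry (a point): Point at the slot's mouth (height 36 mm), x = -70 mm, middle of the yellow-marked stretch (x = -110 to -30 mm) where the foot is lowered in lengthwise (anchor x along rail x, either way round).
- bed_rest (a point): Top of the sprung bed in the channel under the slot, rail centre, height 22.5 mm unloaded (the point marks that height and does not move). The foot rests on it. Pressing the bed starts at 3 N and takes 1.6 N more per mm. The rigid limit is the anchor's collar meeting the rail's top, foot underside at 15 mm, about 15 N.
- stop_zone (a point): A rigid dark steel stop block closes the slot, its top 2 mm below the rail's top. Its near face is NOT measured: anywhere from 25 mm before to 25 mm past this point (rail x = +42.7 to +92.7 mm); find it by sliding the foot lengthwise in +x until it butts. Notch centre: 12.7 mm before that face, i.e. 0.7 mm back from the anchor's centre at touch; notch 13.4 mm wide along x.
- notch_level (a point): Rail centre, height 21 mm: the foot's underside when locked. Plates under the lips leave headroom of only 27 mm except in the notch (30 mm) and near the rail's -x end, so the foot can turn only with its underside pressed below 18 mm (about 10 N). After a quarter turn either way the foot lies across the rail; let up at the notch, it springs up to 21 mm, locked; a few mm off, it stays at 18 mm.
- bottle_load: Small white bottle with an orange cap, 44 mm diameter, 98 mm tall, origin under its centre; leave it alone.
- beaker: Clear beaker, 74 mm diameter, 84 mm tall, origin under its centre; leave it alone.
- petri_1: Amber dish, 81 mm diameter, 5 mm high, origin under its centre; leave it alone.
Mind the look-alikes: they are no part of the job. Of the things that look like the anchor, the larger one is meant.

How it is judged:
By the outcome, as a careful person would: the job done as asked, in the order asked, and still so for the second after the job is handed in, with the robot touching nothing.
It also fails if it takes over 72 s, if anything falls off the work surface, if the arm or the gripper's body presses on something with over 40 N, if the wrist force passes 120 N, or if a joint passes its speed limit or range.

## Working session

There is one attempt and no reset: what is moved stays moved. The work goes in short steps, Python scripts to look and compute and a tool call to move; the robot and the scene stay as the last step left them, time stands still between calls to the robot, and variables do not carry over. Pictures are saved under pics/ and viewed, and the job is handed in when it is done.

Besides the shell and the picture viewer there is one more tool, called after "Call:" as name(argument=value, ...) on one line, values as JSON. carry_out: Moves the arm, as the interface text tells. Its arguments: {"type":"object","properties":{"deltas":{"type":"array"},"newtons":{"type":"number"}},"required":["deltas"]}

```bash
mkdir -p pics; ls; cat > h.py <<'E'
import numpy as np, cv2
from scipy.spatial.transform import Rotation as R
from rig import readout, eyes, job, manip
def get(n):
    im=eyes.get_image(n); return im
def save(im,name,crop=None,s=1):
    c=im['color'][:,:,::-1]
    if crop: c=c[crop[1]:crop[3],crop[0]:crop[2]]
    c=cv2.resize(c,None,fx=s,fy=s,interpolation=cv2.INTER_CUBIC); cv2.imwrite('pics/'+name,c)
def rot(q): return R.from_quat([q[1],q[2],q[3],q[0]]).as_matrix()
def ray(im,u,v):
    p=cv2.undistortPoints(np.array([[[u,v]]],float),np.array(im['mtx']),np.array(im['distortion']))[0,0]
    return np.array([p[0],p[1],1.])
def px(im,u,v,z=None):
    d=rot(im['orientation'])@ray(im,u,v); o=np.array(im['origin'])
    if z is None: return o+d*im['z_map'][int(v),int(u)]
    return o+d*(z-o[2])/d[2]
def st():
    s=readout.get_state(); 
    for k,v in s.items(): print(k,np.round(v,4))
    return s
E
python3 - <<'E'
from h import *
import pickle
st()
print(manip.tcp_to_grasp)
for n in ('side','top'):
    im=get(n); save(im,n+'0.png'); print(n,im['origin'],im['orientation'],im['mtx'])
    pickle.dump(im,open(n+'0.pkl','wb'))
E
```

```text
pics
clock 0.0
qpos [ 1.115   0.2766  1.5062 -0.      1.3607 -0.121 ]
qd [-0.0018 -0.0026  0.001   0.0003  0.0008  0.0004]
effort [-1.30000e-03 -4.16770e+01 -2.45805e+01 -4.00000e-04  1.07000e-02
 -0.00000e+00]
position [0.1887 0.5425 0.1947]
ee_rot [ 0.697   0.1172  0.6974 -0.1185]
contact_force [ 0.0203 -0.3796 -0.0263]
moment [ 0.0109  0.0524 -0.0132]
width 0.0857
0.0187
side [0.40205417 0.86549852 0.7775678 ] [ 0.03352393 -0.07495514  0.8965805  -0.43520256] [[616.13094751   0.         307.26167142]
 [  0.         616.13094751 236.24243557]
 [  0.           0.           1.        ]]
top [ 0.35728117 -0.01760023  0.88672204] [-0.08385351  0.75269161 -0.64878436  0.0741808 ] [[446.98734994   0.         327.33665402]
 [  0.         446.98734994 231.3897643 ]
 [  0.           0.           1.        ]]
```

View pics/side0.png

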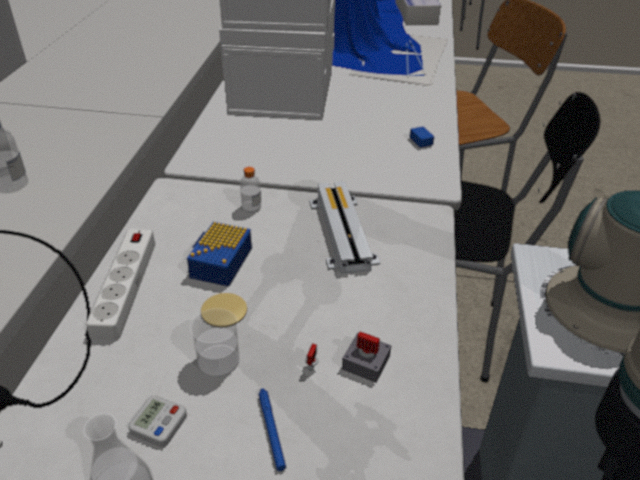

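View pics/top0.png

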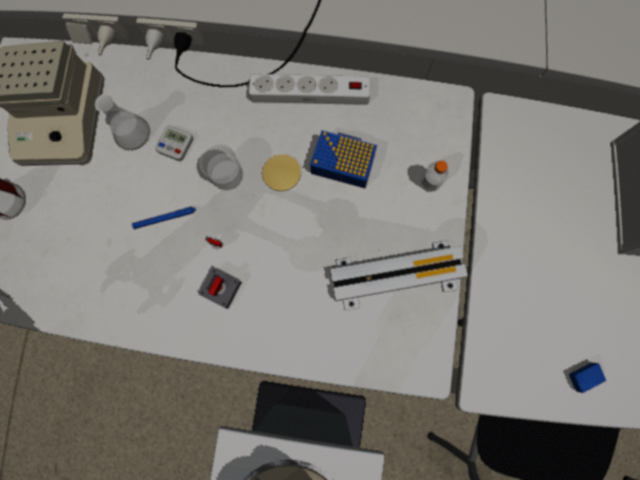

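```bash
python3 - <<'E'
from h import *
import pickle
a=pickle.load(open('top0.pkl','rb'));b=pickle.load(open('side0.pkl','rb'))
save(a,'c1.png',(180,220,260,320),8); save(b,'c2.png',(290,310,410,400),6.5)
save(a,'c3.png',(320,230,480,320),5); save(b,'c4.png',(290,160,400,280),5)
for n in('side0','top0'):pass
E
```

```text
(no output)
```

View pics/c1.png

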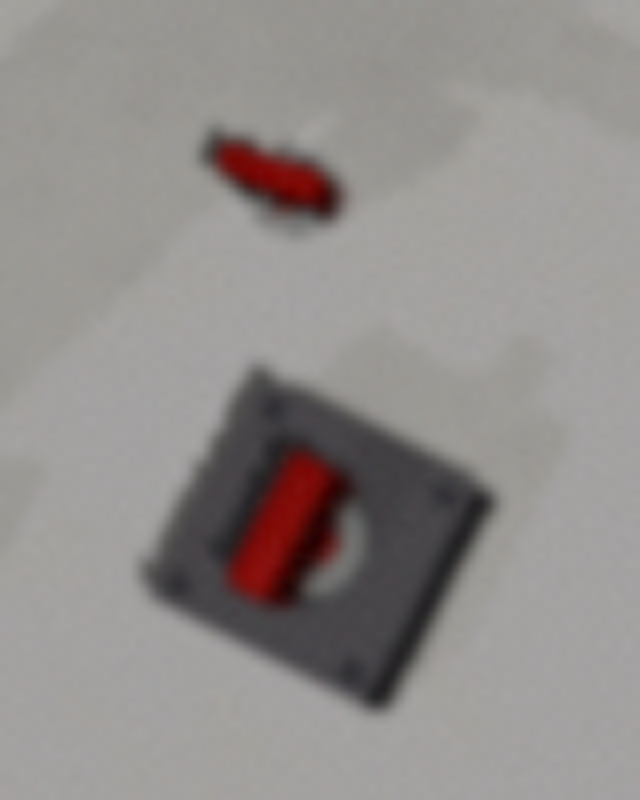

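View pics/c2.png

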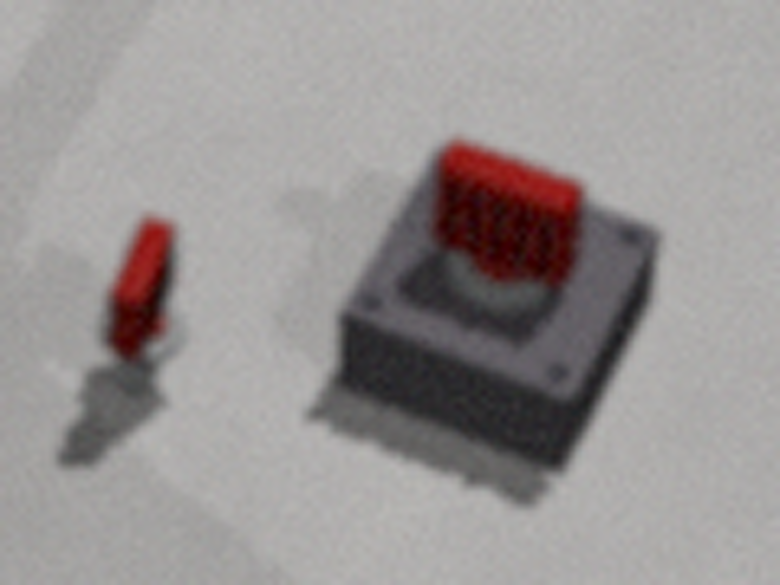

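View pics/c3.png

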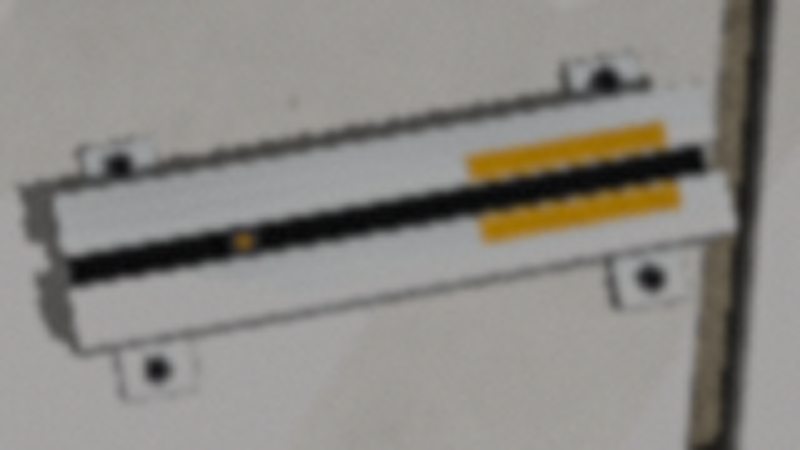

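View pics/c4.png

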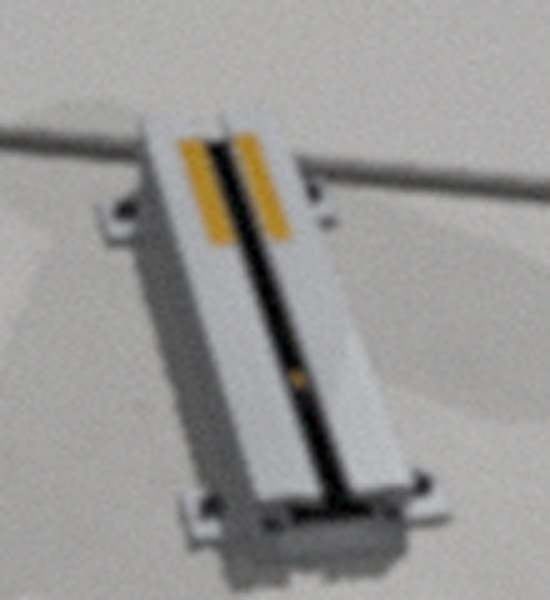

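```bash
cat > fit.py <<'E'
from h import *
import pickle
from scipy.optimize import least_squares
a=pickle.load(open('top0.pkl','rb'));b=pickle.load(open('side0.pkl','rb'))
C3=lambda u,v:(320+(u+.5)/5-.5,230+(v+.5)/5-.5)
C4=lambda u,v:(290+(u+.5)/5-.5,160+(v+.5)/5-.5)
C1=lambda u,v:(180+(u+.5)/8-.5,220+(v+.5)/8-.5)
C2=lambda u,v:(290+(u+.5)/6.5-.5,310+(v+.5)/6.5-.5)
def proj(im,P):
    Rm=rot(im['orientation']); rv,_=cv2.Rodrigues(Rm.T); t=-Rm.T@np.array(im['origin'])
    return cv2.projectPoints(np.array(P,float),rv,t,np.array(im['mtx']),np.array(im['distortion']))[0][:,0]
def W(p,P):
    c,s=np.cos(p[2]),np.sin(p[2]); P=np.array(P,float)
    return np.c_[p[0]+c*P[:,0]-s*P[:,1],p[1]+s*P[:,0]+c*P[:,1],P[:,2]]
def fit(obs,p0):
    def f(p):
        return np.concatenate([(proj(im,W(p,[m for m,_ in o]))-np.array([q for _,q in o])).ravel() for im,o in obs])
    r=least_squares(f,p0,loss='soft_l1'); return r.x,f(r.x).reshape(-1,2)
E
python3 - <<'E'
from fit import *
m=1e-3
def V(l): return [(np.array(p)*m,q) for p,q in l]
# rail: +x -> left in top; +y: ? z up, x=+Yworld => y=-Xworld (down in top image)
T=V([((130,-30,36),C3(55,195)),((130,30,36),C3(80,352)),((-130,30,36),C3(737,232)),((-130,-30,36),C3(710,87)),
 ((-30,0,36),C3(476,200)),((-110,0,36),C3(671,167)),
 ((130,0,36),C3(70,270)),((-130,0,36),C3(705,158))])
S=V([((-130,-30,36),C4(145,122)),((-130,30,36),C4(270,112)),((130,30,36),C4(412,487)),((130,-30,36),C4(258,500)),
 ((-110,0,36),C4(218,136)),((-30,0,36),C4(253,241))])
p0=[.3,-.1,1.6]
for n,o in(('both',[(a,T),(b,S)]),('top',[(a,T)]),('side',[(b,S)])):
    p,r=fit(o,p0); print(n,np.round(p,4)); print(np.round(r,1).tolist())
    print('stopzone,entry',np.round(W(p,[[.0677,0,.036],[-.07,0,.036]]),4).tolist())
print('yellow dot',px(a,*C3(243,240),.034),px(b,*C4(298,378),.034))
T=V([((18,6,63),C1(292,452)),((18,-6,63),C1(345,475)),((-18,-6,63),C1(280,605)),((-18,6,63),C1(228,580))])
S=V([((18,0,63),C2(580,195)),((-18,0,63),C2(448,148))])
Hd=V([((-30,30,28),C1(148,570)),((30,30,28),C1(260,372)),((30,-30,28),C1(480,490)),((-30,-30,28),C1(370,700))])
# side: left/near etc. 
for n,o in(('wtop',[(a,T)]),('holder',[(a,Hd)])):
    p,r=fit(o,[.3,.2,1.1]);print(n,np.round(p,4),np.round(r,1).tolist())
print('wing side',px(b,*C2(450,148),.063),px(b,*C2(580,193),.063),'mid',px(b,*C2(513,172),.063))
for q in((345,310),(655,235),(570,385)):print('holder side',px(b,*C2(*q),.028))
print('depth wing top',px(a,*np.round(C1(286,528))),px(b,*np.round(C2(513,172))))
E
```

```text
both [ 0.4904 -0.1396  1.8859]
[[-0.8, -0.3], [-0.5, -0.7], [0.4, 0.0], [-1.1, -1.0], [-0.5, 0.0], [0.4, -0.4], [-1.2, 0.1], [3.4, -0.3], [-0.2, -1.3], [1.7, -1.4], [0.9, -0.9], [0.2, -0.6], [0.4, -0.1], [0.5, 0.2]]
stopzone,entry [[0.4694, -0.0752, 0.036], [0.5121, -0.2062, 0.036]]
top [ 0.4899 -0.1403  1.8861]
[[-0.5, -0.0], [-0.2, -0.4], [0.8, 0.3], [-0.8, -0.7], [-0.2, 0.3], [0.7, -0.1], [-0.9, 0.4], [3.7, -0.0]]
stopzone,entry [[0.4689, -0.076, 0.036], [0.5116, -0.2069, 0.036]]
side [ 0.4911 -0.1373  1.8867]
[[-0.8, -0.7], [1.2, -0.9], [0.4, -0.2], [-0.3, 0.2], [-0.2, 0.5], [-0.1, 0.8]]
stopzone,entry [[0.4701, -0.0729, 0.036], [0.5129, -0.2038, 0.036]]
yellow dot [ 0.47185524 -0.08219142  0.034     ] [ 0.4723971  -0.08315929  0.034     ]
wtop [ 0.411   0.1979 -0.275 ] [[0.8, -0.6], [-0.1, -0.8], [-0.7, 0.5], [0.1, 1.0]]
holder [ 0.4129  0.2001 -0.3163] [[-0.1, 2.2], [1.0, -0.4], [0.2, -1.3], [-1.0, 0.3]]
wing side [0.42763392 0.1961547  0.063     ] [0.39576461 0.20527692 0.063     ] mid [0.41203336 0.201306   0.063     ]
holder side [0.44874826 0.22029682 0.028     ]
holder side [0.37623002 0.18359897 0.028     ]
holder side [0.39339826 0.23407068 0.028     ]
depth wing top [0.41003108 0.19831629 0.06344018] [0.4128067  0.20130996 0.06294834]
```

```bash
python3 - <<'E'
from fit import *
s=readout.get_state(); M=rot(s['ee_rot']); print(np.round(M,3)); print('jaw yaw deg',np.degrees(np.arctan2(M[1,1],M[0,1])))
# slot line fit by image
p=np.array([.4904,-.1396,1.8859])
for n,im in(('top',a),('side',b)):
    g=cv2.cvtColor(im['color'],cv2.COLOR_RGB2GRAY).astype(np.float32)
    X=np.linspace(-.12,.12,25);ys=np.linspace(-.012,.012,97); out=[];edges=[]
    for x in X:
        q=proj(im,W(p,[[x,y,.036] for y in ys])).astype(np.float32)
        v=cv2.remap(g,q[None,:,0],q[None,:,1],cv2.INTER_LINEAR)[0]
        k=np.argmin(v); lo,hi=v.min(),np.percentile(v,85); th=(lo+hi)/2
        i=k
        while i>0 and v[i]<th:i-=1
        j=k
        while j<96 and v[j]<th:j+=1
        out.append((x*1e3,ys[i]*1e3,ys[j]*1e3,(ys[i]+ys[j])*500))
    o=np.array(out); print(n); print(np.round(o[::2],1).tolist()); print('line',np.polyfit(o[:,0],o[:,3],1), np.median(o[:,3]))
E
```

```text
[[-0.001  0.329  0.944]
 [-0.001  0.944 -0.329]
 [-1.    -0.002 -0.   ]]
jaw yaw deg 70.81582269315581
top
[[-120.0, -6.5, 5.3, -0.6], [-100.0, -5.5, 4.5, -0.5], [-80.0, -5.5, 4.8, -0.4], [-60.0, -5.8, 5.0, -0.4], [-40.0, -5.8, 5.5, -0.1], [-20.0, -5.5, 5.8, 0.1], [0.0, -5.5, 5.8, 0.1], [20.0, -5.5, 5.8, 0.1], [40.0, -5.5, 6.0, 0.3], [60.0, -6.0, 7.2, 0.6], [80.0, -5.0, 6.5, 0.7], [100.0, -5.0, 6.5, 0.7], [120.0, -5.0, 6.5, 0.7]]
line [0.00605769 0.12      ] 0.12500000000000097
side
[[-120.0, 0.8, 6.0, 3.4], [-100.0, -7.5, 2.3, -2.6], [-80.0, -6.5, 2.0, -2.3], [-60.0, -6.8, 2.5, -2.1], [-40.0, -6.8, 2.5, -2.1], [-20.0, -6.8, 3.0, -1.9], [0.0, -7.0, 3.5, -1.8], [20.0, -6.8, 3.5, -1.6], [40.0, -6.8, 3.8, -1.5], [60.0, -7.5, 5.0, -1.2], [80.0, -6.5, 4.0, -1.3], [100.0, -6.2, 3.8, -1.3], [120.0, -6.2, 4.2, -1.0]]
line [-0.00305769 -1.35      ] -1.6250000000000002
```

```bash
cat > pl.py <<'E'
from h import *
import sys
# usage: pl.py x y z jawdeg : total tool-axes shift in mm and rotvec deg to get there (from measured pose)
def plan(x,y,z,jaw):
    s=readout.get_state(); M=rot(s['ee_rot']); j=np.radians(jaw)
    yt=np.array([np.cos(j),np.sin(j),0]); xt=np.array([0,0,-1.]); T=np.c_[xt,yt,np.cross(xt,yt)]
    d=M.T@(np.array([x,y,z])-s['position']); rv=np.degrees(R.from_matrix(M.T@T).as_rotvec())
    print('t',round(s['clock'],3),'pos',np.round(s['position'],4),'jaw',round(np.degrees(np.arctan2(M[1,1],M[0,1])),2),'tilt x',np.round(M[:,0],4))
    print('F',np.round(s['contact_force'],2),'Mo',np.round(s['moment'],3),'w',round(s['width'],4),'q6',round(s['qpos'][5],2))
    print('shift mm',np.round(d*1e3,2),'units',np.round(d/.06,3),'rot deg',np.round(rv,2),'units',np.round(rv/4,3))
if __name__=='__main__': plan(*map(float,sys.argv[1:5]))
E
python3 pl.py .4115 .1995 .13 73.7
```

```text
t 0.1 pos [0.1887 0.5426 0.1948] jaw 70.82 tilt x [-7.0e-04 -1.5e-03 -1.0e+00]
F [ 0.37 -0.33 -0.3 ] Mo [ 0.022 -0.051  0.056] w 0.0854 q6 -0.12
shift mm [  65.16 -250.73  323.15] units [ 1.086 -4.179  5.386] rot deg [-2.88 -0.01  0.09] units [-0.721 -0.003  0.023]
```

Call:
carry_out(deltas=[0.13, -0.52, 0.67, 0, 0, 0, 1, 0.13, -0.52, 0.67, 0, 0, 0, 1, 0.13, -0.52, 0.67, 0, 0, 0, 1, 0.13, -0.52, 0.67, 0, 0, 0, 1, 0.13, -0.52, 0.67, 0, 0, 0, 1, 0.14, -0.52, 0.67, 0, 0, 0, 1, 0.14, -0.52, 0.67, 0, 0, 0, 1, 0.14, -0.53, 0.69, 0, 0, 0, 1, 0, 0, 0, -0.72, 0, 0.02, 1, 0, 0, 0, 0, 0, 0, 1])

```text
clock: 1.35
position: [0.4115, 0.2, 0.131]
ee_rot: [0.7, 0.101, 0.7, -0.101]
contact_force: [0.6, -0.5, 0.0]
width: 0.0851
```

```bash
python3 pl.py .4115 .1995 .036 73.7; python3 - <<'E'
from h import *
for n in('top','side'):
    save(get(n),n+'1.png')
E
```

```text
t 1.35 pos [0.4115 0.2    0.131 ] jaw 73.57 tilt x [-7.0e-04  1.2e-03 -1.0e+00]
F [ 0.63 -0.47  0.01] Mo [0.009 0.011 0.001] w 0.0851 q6 -0.99
shift mm [95.   -0.63  0.22] units [ 1.583 -0.01   0.004] rot deg [-0.13 -0.06 -0.06] units [-0.033 -0.014 -0.014]
```

View pics/side1.png

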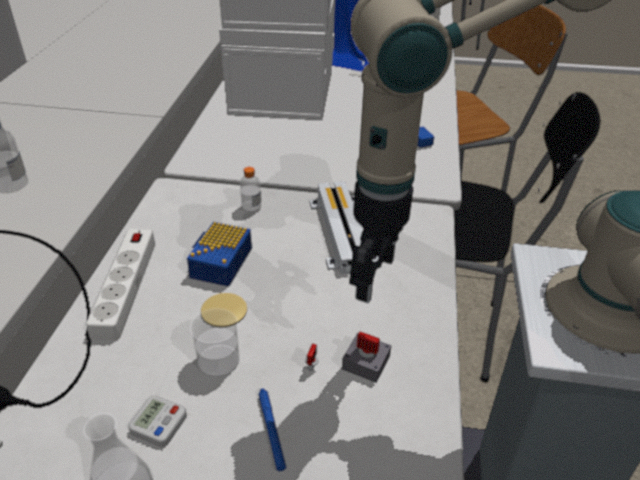

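Call:
carry_out(deltas=[0.6, -0.01, 0, 0, 0, 0, 1, 0.6, 0, 0, 0, 0, 0, 1, 0.38, 0, 0, 0, 0, 0, 1, 0, 0, 0, 0, 0, 0, 1], newtons=40)

```text
clock: 1.95
position: [0.4096, 0.2005, 0.0353]
ee_rot: [0.699, 0.1, 0.701, -0.1]
contact_force: [-0.2, 0.7, 0.0]
width: 0.0852
```

```bash
python3 pl.py .4115 .1995 .036 73.7; python3 - <<'E'
from h import *
a=get('top');b=get('side')
c=lambda im,x,y,s:cv2.resize(im['color'][y:y+90,x:x+90,::-1],None,fx=s,fy=s,interpolation=cv2.INTER_CUBIC)
cv2.imwrite('pics/pre.png',np.hstack([c(a,175,245,4.4),c(b,320,300,4.4)]))
E
```

```text
t 1.95 pos [0.4096 0.2005 0.0353] jaw 73.77 tilt x [-3.4e-03  2.0e-04 -1.0e+00]
F [-0.19  0.66  0.02] Mo [ 0.034 -0.046  0.009] w 0.0852 q6 -0.99
shift mm [-0.66 -0.44  2.16] units [-0.011 -0.007  0.036] rot deg [ 0.07 -0.19  0.04] units [ 0.018 -0.048  0.011]
```

View pics/pre.png

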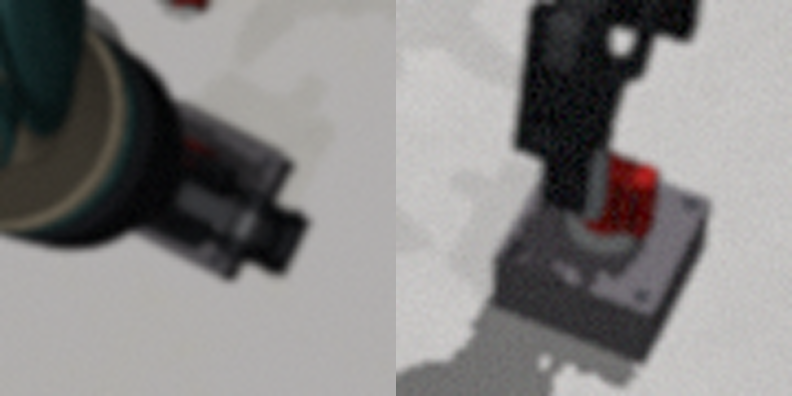

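Call:
carry_out(deltas=[-0.01, 0, 0.03, 0, -0.04, 0, 1, 0, 0, 0, 0, 0, 0, -1, 0, 0, 0, 0, 0, 0, -1, 0, 0, 0, 0, 0, 0, -1, 0, 0, 0, 0, 0, 0, -1, 0, 0, 0, 0, 0, 0, -1], newtons=40)

```text
clock: 2.8
position: [0.4132, 0.1997, 0.0372]
ee_rot: [0.701, 0.101, 0.699, -0.1]
contact_force: [-1.1, -0.1, -0.5]
width: -0.0001
```

```bash
python3 pl.py .4115 .1995 .036 73.7; python3 - <<'E'
from h import *
a=get('top');b=get('side')
c=lambda im,x,y,s:cv2.resize(im['color'][y:y+90,x:x+90,::-1],None,fx=s,fy=s,interpolation=cv2.INTER_CUBIC)
cv2.imwrite('pics/pre2.png',np.hstack([c(a,175,245,4.4),c(b,320,300,4.4)]))
E
```

```text
t 2.8 pos [0.4132 0.1997 0.0372] jaw 73.69 tilt x [ 3.e-03  6.e-04 -1.e+00]
F [-1.07 -0.1  -0.46] Mo [ 0.032 -0.001 -0.02 ] w -0.0001 q6 -0.99
shift mm [ 1.18 -0.72 -1.57] units [ 0.02  -0.012 -0.026] rot deg [-0.01  0.16 -0.08] units [-0.002  0.039 -0.021]
```

View pics/pre2.png

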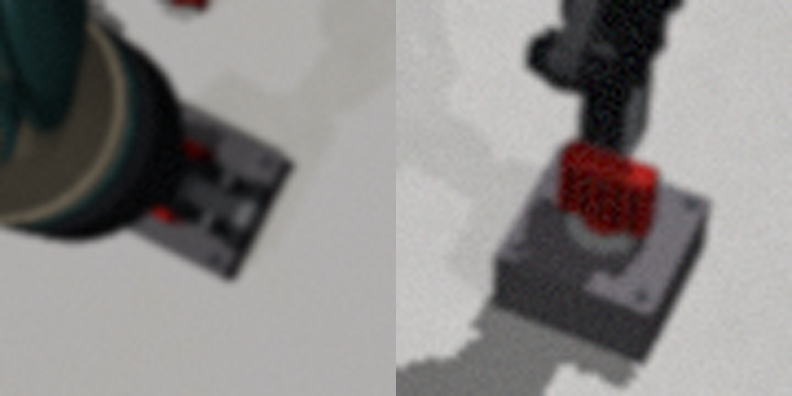

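```bash
python3 - <<'E'
from fit import *
a=get('top');b=get('side'); s=readout.get_state();M=rot(s['ee_rot']); p=s['position']
print(s['width'],p)
for im,n in((a,'top'),(b,'side')):
    c=im['color'][:,:,::-1].copy(); x,y=(175,245) if n=='top' else (320,270)
    c=cv2.resize(c[y:y+100,x:x+100],None,fx=6,fy=6,interpolation=cv2.INTER_CUBIC)
    for P,col in((p,(0,255,0)),(p-M[:,0]*.0187,(255,255,0)),(p-M[:,0]*.073,(255,0,255)),(np.array([.4115,.1995,.063]),(0,255,255))):
        q=proj(im,[P])[0]; cv2.circle(c,(int((q[0]-x)*6),int((q[1]-y)*6)),5,col,1)
    cv2.imwrite('pics/d_%s.png'%n,c)
E
```

```text
0.00018596024397086265 [0.41322289 0.1997761  0.03716172]
```

View pics/d_top.png

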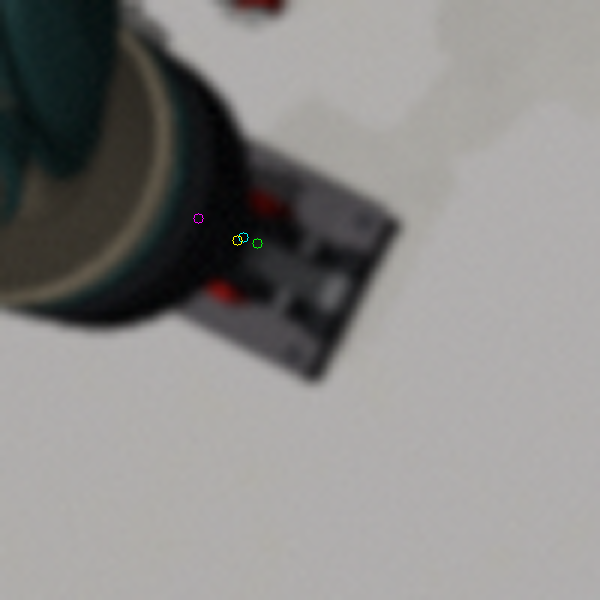

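View pics/d_side.png

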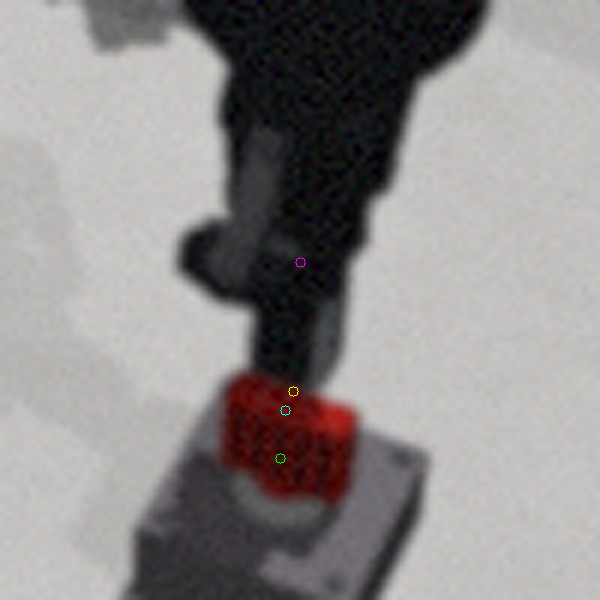

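```bash
python3 - <<'E'
from fit import *
a=get('top');b=get('side'); s=readout.get_state(); print(s['width'],s['position'],s['contact_force'])
for q in((280,340),(325,350),(280,300),(260,120),(260,400),(280,440)):
    print('side',q,np.round(px(b,320+q[0]/6,270+q[1]/6),4))
for q in((320,260),(300,310),(335,290),(280,270),(265,205),(225,290),(200,218)):
    print('top',q,np.round(px(a,175+q[0]/6,245+q[1]/6),4))
E
```

```text
-0.00020423190675913032 [0.41320488 0.19975768 0.03716869] [ 0.29898423  0.29240469 -0.54573326]
side (280, 340) [0.416  0.2105 0.0928]
side (325, 350) [0.4045 0.2098 0.0905]
side (280, 300) [0.4158 0.2577 0.1553]
side (260, 120) [0.4247 0.2353 0.1901]
side (260, 400) [0.4199 0.2002 0.0589]
side (280, 440) [0.4137 0.2074 0.0527]
top (320, 260) [0.4036 0.1509 0.1584]
top (300, 310) [0.3892 0.1529 0.1618]
top (335, 290) [0.3957 0.143  0.1684]
top (280, 270) [0.3982 0.1569 0.1762]
top (265, 205) [0.4238 0.1934 0.0621]
top (225, 290) [0.396  0.2003 0.0636]
top (200, 218) [0.4037 0.1623 0.243 ]
```

```bash
python3 - <<'E'
from fit import *
def at_y(u,v,y):
    d=rot(b['orientation'])@ray(b,u,v); o=np.array(b['origin']); return o+d*(y-o[1])/d[1]
print('pre near tip', at_y(359.5,346,.24),at_y(359.5,346,.205))
for y in(.19,.2,.21): print('closed tip',y, at_y(320+295/6,270+385/6,y))
s=readout.get_state(); print(s)
im=get('side'); z=im['z_map']
for v in range(300,350,3): print(v,[np.round(px(im,u,v),3).tolist() for u in(364,368,373)])
E
```

```text
pre near tip [0.42329325 0.24       0.08083375] [0.42448169 0.205      0.04184774]
closed tip 0.19 [0.41144469 0.19       0.05527253]
closed tip 0.2 [0.41130568 0.2        0.06596531]
closed tip 0.21 [0.41116666 0.21       0.07665808]
{'clock': 3.1, 'qpos': array([ 2.98805475e-01,  2.56280680e-01,  1.98358248e+00, -4.23392569e-04,
        8.98649255e-01, -9.87139333e-01]), 'qd': array([ 0.000681  , -0.0015212 ,  0.00024042,  0.00075766, -0.00091604,
        0.00026332]), 'effort': array([-9.41311300e-04, -3.39368427e+01, -1.80661672e+01, -1.56332655e-03,
       -1.66618405e-02,  1.71058542e-05]), 'position': array([0.41320488, 0.19975768, 0.03716869]), 'ee_rot': array([ 0.7009942 ,  0.1006369 ,  0.69892458, -0.09991884]), 'contact_force': array([ 0.29898423,  0.29240469, -0.54573326]), 'moment': array([ 0.00287606, -0.00056194,  0.02511975]), 'width': -0.00020423190675913032}
300 [[0.422, 0.242, 0.178], [0.417, 0.24, 0.177], [0.41, 0.23, 0.168]]
303 [[0.422, 0.244, 0.174], [0.417, 0.235, 0.167], [0.41, 0.226, 0.159]]
306 [[0.421, 0.248, 0.172], [0.417, 0.215, 0.141], [0.41, 0.215, 0.
[... 329 characters left out ...]
414, 0.247, 0.143], [0.407, 0.228, 0.124]]
324 [[0.42, 0.211, 0.099], [0.414, 0.237, 0.126], [0.407, 0.21, 0.099]]
327 [[0.42, 0.211, 0.092], [0.414, 0.214, 0.096], [0.407, 0.207, 0.09]]
330 [[0.419, 0.213, 0.087], [0.413, 0.214, 0.089], [0.406, 0.207, 0.084]]
333 [[0.42, 0.196, 0.063], [0.413, 0.213, 0.082], [0.406, 0.21, 0.08]]
336 [[0.419, 0.202, 0.062], [0.413, 0.202, 0.064], [0.405, 0.201, 0.064]]
339 [[0.418, 0.207, 0.061], [0.412, 0.208, 0.064], [0.405, 0.205, 0.062]]
342 [[0.418, 0.205, 0.053], [0.412, 0.205, 0.054], [0.404, 0.209, 0.059]]
345 [[0.418, 0.206, 0.047], [0.411, 0.208, 0.05], [0.404, 0.209, 0.052]]
348 [[0.417, 0.207, 0.041], [0.411, 0.207, 0.042], [0.403, 0.209, 0.046]]
```

Call:
carry_out(deltas=[-0.5, 0, 0, 0, 0, 0, -1, -0.5, 0, 0, 0, 0, 0, -1, 0, 0, 0, 0, 0, 0, -1, 0, 0, 0, 0, 0, 0, -1])

```text
clock: 3.65
position: [0.4124, 0.1996, 0.0966]
ee_rot: [0.701, 0.1, 0.699, -0.1]
contact_force: [0.2, -0.4, -0.0]
width: 0.0
```

```bash
python3 - <<'E'
from fit import *
a=get('top');b=get('side'); s=readout.get_state();M=rot(s['ee_rot']); p=s['position']
print(s['width'],p)
for im,n in((a,'top'),(b,'side')):
    c=im['color'][:,:,::-1].copy(); x,y=(175,225) if n=='top' else (320,250)
    c=cv2.resize(c[y:y+100,x:x+100],None,fx=6,fy=6,interpolation=cv2.INTER_CUBIC)
    for P,col in((p,(0,255,0)),(p-M[:,0]*.0187,(255,255,0)),(p-M[:,0]*.073,(255,0,255))):
        q=proj(im,[P])[0]; cv2.circle(c,(int((q[0]-x)*6),int((q[1]-y)*6)),5,col,1)
    cv2.imwrite('pics/e_%s.png'%n,c)
z=b
for v in range(270,345,3): print(v,[np.round(px(b,u,v),3).tolist() for u in(364,368,373)])
E
```

```text
0.0002573232623114082 [0.41201278 0.19940844 0.09609842]
270 [[0.426, 0.243, 0.234], [0.42, 0.242, 0.233], [0.414, 0.237, 0.23]]
273 [[0.425, 0.247, 0.232], [0.42, 0.246, 0.231], [0.414, 0.231, 0.219]]
276 [[0.425, 0.249, 0.229], [0.42, 0.244, 0.224], [0.414, 0.218, 0.203]]
279 [[0.424, 0.253, 0.227], [0.419, 0.245, 0.22], [0.413, 0.215, 0.194]]
282 [[0.424, 0.256, 0.224], [0.419, 0.258, 0.227], [0.412, 0.245, 0.216]]
285 [[0.423, 0.259, 0.221], [0.418, 0.261, 0.224], [0.412, 0.241, 0.207]]
288 [[0.423, 0.26, 0.217], [0.418, 0.261, 0.219], [0.412, 0.242, 0.202]]
291 [[0.424, 0.229, 0.183], [0.418, 0.249, 0.202], [0.411, 0.242, 0.196]]
294 [[0.43, 0.042, 0.0], [0.418, 0.213, 0.163], [0.411, 0.238, 0.187]]
297 [[0.429, 0.05, 0.001], [0.418, 0.211, 0.155], [0.411, 0.212, 0.157]]
300 [[0.424, 0.203, 0.141], [0.418, 0.213, 0.151], [0.41, 0.214, 0.153]]
303 [[0.423, 0.204, 0.135], [0.417, 0.212, 0.144], [0.41, 0.212, 0.145]]
306 [[0.427, 0.071, -0.001], [0.42, 0.074, 0.002], [0.41, 0.213, 0.14]]
309 [[0.426, 0.081, 0.001], [0.419, 0.079, 0.0], [0.411, 0.078, 0.001]]
312 [[0.426, 0.088, 0.0], [0.419, 0.082, -0.005], [0.41, 0.085, 0.0]]
315 [[0.425, 0.097, 0.002], [0.418, 0.092, -0.001], [0.409, 0.09, -0.002]]
318 [[0.424, 0.102, 0.0], [0.417, 0.101, 0.001], [0.409, 0.102, 0.003]]
321 [[0.424, 0.109, -0.0], [0.417, 0.107, -0.001], [0.408, 0.107, 0.0]]
324 [[0.423, 0.118, 0.001], [0.416, 0.113, -0.003], [0.408, 0.115, 0.002]]
327 [[0.422, 0.124, 0.001], [0.416, 0.122, 0.0], [0.407, 0.12, -0.001]]
330 [[0.422, 0.131, 0.001], [0.415, 0.13, 0.001], [0.407, 0.127, -0.0]]
333 [[0.42, 0.196, 0.062], [0.414, 0.136, 0.0], [0.406, 0.136, 0.001]]
336 [[0.419, 0.204, 0.064], [0.413, 0.201, 0.063], [0.405, 0.199, 0.061]]
339 [[0.418, 0.206, 0.061], [0.412, 0.207, 0.062], [0.405, 0.206, 0.063]]
342 [[0.418, 0.206, 0.054], [0.412, 0.21, 0.059], [0.404, 0.212, 0.062]]
```

View pics/e_side.png

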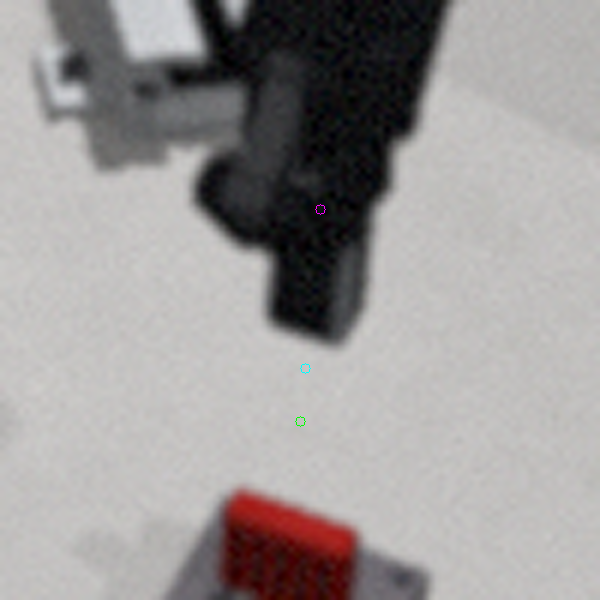

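View pics/e_top.png

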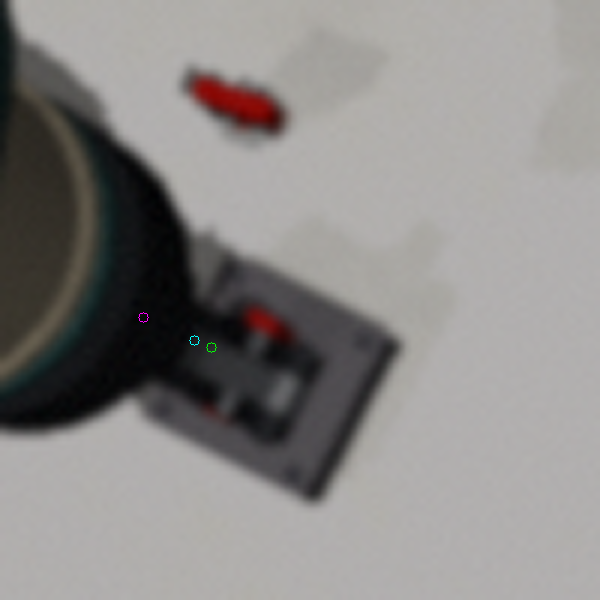

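Call:
carry_out(deltas=[0, 0, 0, 0, 0, 0, 1, 0, 0, 0, 0, 0, 0, 1, 0.4, 0, 0, 0, 0, 0, 1, 0.5, 0, 0, 0, 0, 0, 1, 0.5, 0, 0, 0, 0, 0, 1, 0.23, 0, 0, 0, 0, 0, 1, 0, 0, 0, 0, 0, 0, 1])

```text
clock: 4.62
position: [0.4128, 0.1996, -0.0012]
ee_rot: [0.7, 0.1, 0.7, -0.1]
contact_force: [0.0, 0.3, -0.7]
width: 0.0853
```

```bash
python3 pl.py .4115 .1995 -.002 73.7; python3 - <<'E'
from h import *
a=get('top');b=get('side')
c=lambda im,x,y,s:cv2.resize(im['color'][y:y+90,x:x+90,::-1],None,fx=s,fy=s,interpolation=cv2.INTER_CUBIC)
cv2.imwrite('pics/pre3.png',np.hstack([c(a,175,245,4.4),c(b,320,300,4.4)]))
E
```

```text
t 4.625 pos [ 0.4128  0.1996 -0.0012] jaw 73.7 tilt x [ 1.3e-03  1.0e-04 -1.0e+00]
F [ 0.04  0.3  -0.72] Mo [ 0.075  0.029 -0.002] w 0.0853 q6 -0.99
shift mm [ 0.76 -0.51 -1.22] units [ 0.013 -0.008 -0.02 ] rot deg [-0.    0.07 -0.02] units [-0.001  0.017 -0.006]
```

View pics/pre3.png

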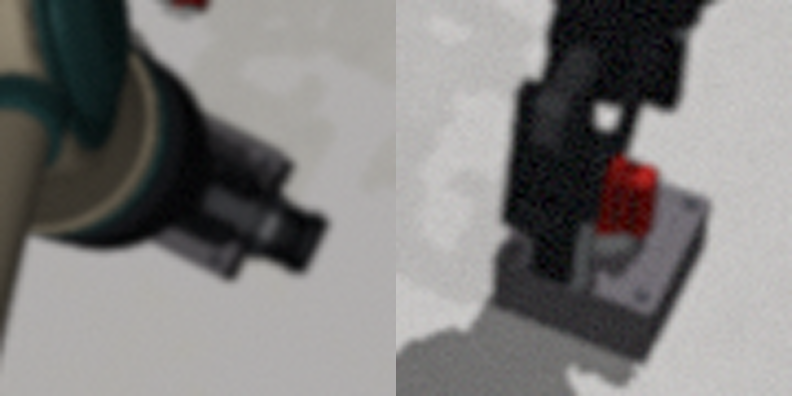

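Call:
carry_out(deltas=[0, 0, -0.02, 0, 0, 0, -1, 0, 0, 0, 0, 0, 0, -1, 0, 0, 0, 0, 0, 0, -1, 0, 0, 0, 0, 0, 0, -1, 0, 0, 0, 0, 0, 0, -1])

```text
clock: 5.35
position: [0.4123, 0.2002, -0.0003]
ee_rot: [0.701, 0.101, 0.699, -0.1]
contact_force: [-1.1, -0.0, 2.7]
width: 0.0111
```

```bash
python3 pl.py .4115 .1995 -.002 73.7; python3 - <<'E'
from h import *
a=get('top');b=get('side')
c=lambda im,x,y,s:cv2.resize(im['color'][y:y+90,x:x+90,::-1],None,fx=s,fy=s,interpolation=cv2.INTER_CUBIC)
cv2.imwrite('pics/pre4.png',np.hstack([c(a,175,245,4.4),c(b,320,300,4.4)]))
E
```

```text
t 5.35 pos [ 4.123e-01  2.002e-01 -3.000e-04] jaw 73.7 tilt x [ 3.4e-03  7.0e-04 -1.0e+00]
F [-1.08 -0.01  2.69] Mo [-0.1    0.116  0.012] w 0.0111 q6 -0.99
shift mm [ 1.67 -0.9  -0.6 ] units [ 0.028 -0.015 -0.01 ] rot deg [-0.    0.18 -0.09] units [-0.     0.044 -0.024]
```

View pics/pre4.png

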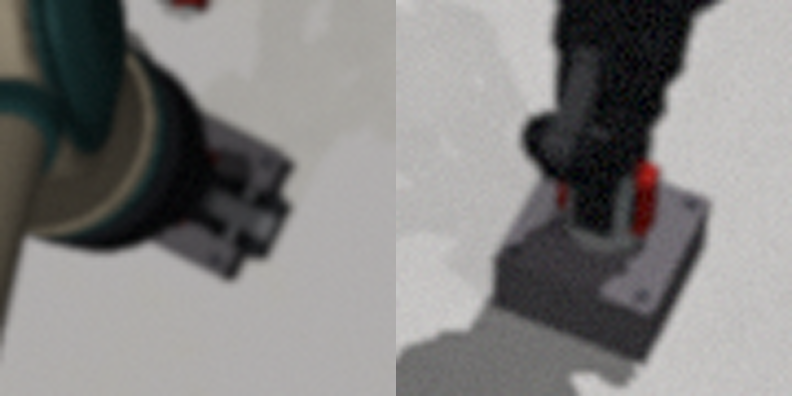

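Call:
carry_out(deltas=[-0.1, 0, 0, 0, 0, 0, -1, -0.4, 0, 0, 0, 0, 0, -1, -0.5, 0, 0, 0, 0, 0, -1, -0.5, 0, 0, 0, 0, 0, -1, 0, 0, 0, 0, 0, 0, -1], newtons=60)

```text
clock: 6.08
position: [0.4137, 0.2007, 0.0914]
ee_rot: [0.703, 0.101, 0.697, -0.099]
contact_force: [-0.1, 0.3, -0.6]
width: 0.0108
```

```bash
python3 pl.py .5116 -.2062 .0885 18.4; python3 - <<'E'
from h import *
a=get('top');b=get('side')
c=lambda im,x,y,s:cv2.resize(im['color'][y:y+90,x:x+90,::-1],None,fx=s,fy=s,interpolation=cv2.INTER_CUBIC)
cv2.imwrite('pics/lift.png',np.hstack([c(a,165,235,4.4),c(b,320,275,4.4)]))
E
```

```text
t 6.075 pos [0.4137 0.2007 0.0914] jaw 73.7 tilt x [ 0.0081  0.0022 -1.    ]
F [-0.07  0.27 -0.58] Mo [0.022 0.041 0.047] w 0.0108 q6 -0.99
shift mm [   2.8  -363.05  208.16] units [ 0.047 -6.051  3.469] rot deg [55.3   0.26 -0.43] units [13.824  0.064 -0.107]
```

View pics/lift.png

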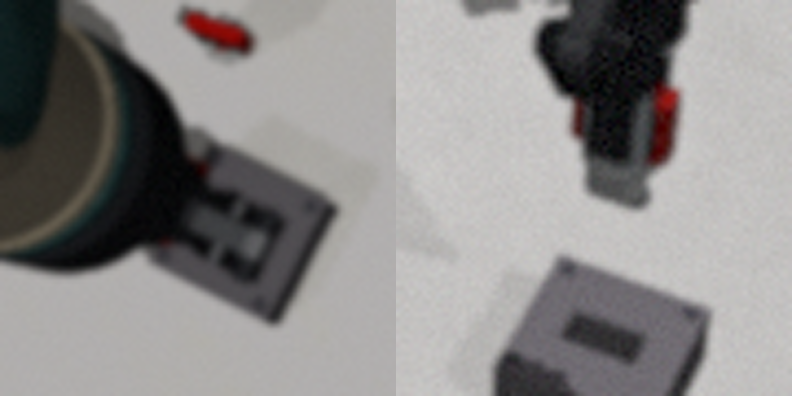

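Call:
carry_out(deltas=[0, -0.67, 0.385, 0, 0.06, -0.1, -1, 0, -0.67, 0.385, 0, 0, 0, -1, 0, -0.67, 0.385, 0, 0, 0, -1, 0, -0.67, 0.385, 0, 0, 0, -1, 0, -0.67, 0.385, 0, 0, 0, -1, 0, -0.67, 0.385, 0, 0, 0, -1, 0, -0.67, 0.385, 0, 0, 0, -1, 0, -0.67, 0.385, 0, 0, 0, -1, 0, -0.67, 0.385, 0, 0, 0, -1, 0, 0, 0, 0, 0, 0, -1])

```text
clock: 7.42
position: [0.51, -0.2085, 0.0891]
ee_rot: [0.698, 0.1, 0.701, -0.103]
contact_force: [-1.2, 0.7, -0.8]
width: 0.0108
```

Call:
carry_out(deltas=[0, 0, 0, 1, 0, 0, -1, 0, 0, 0, 1, 0, 0, -1, 0, 0, 0, 1, 0, 0, -1, 0, 0, 0, 1, 0, 0, -1, 0, 0, 0, 1, 0, 0, -1, 0, 0, 0, 1, 0, 0, -1, 0, 0, 0, 1, 0, 0, -1, 0, 0, 0, 1, 0, 0, -1, 0, 0, 0, 1, 0, 0, -1, 0, 0, 0, 1, 0, 0, -1])

```text
clock: 8.68
position: [0.5084, -0.2037, 0.0894]
ee_rot: [0.622, 0.332, 0.625, -0.336]
contact_force: [-0.5, 0.3, -0.9]
width: 0.0111
```

Call:
carry_out(deltas=[0, 0, 0, 1, 0, 0, -1, 0, 0, 0, 1, 0, 0, -1, 0, 0, 0, 1, 0, 0, -1, 0, 0, 0, 0.8, 0, 0, -1, 0, 0, 0, 0, 0, 0, -1, 0, 0, 0, 0, 0, 0, -1])

```text
clock: 9.43
position: [0.5093, -0.2047, 0.0902]
ee_rot: [0.574, 0.411, 0.575, -0.415]
contact_force: [0.0, -0.2, -0.5]
width: 0.011
```

```bash
python3 pl.py .5116 -.2062 .050 18.4; python3 - <<'E'
from h import *
import pickle
a=get('top');b=get('side');pickle.dump((a,b),open('hold.pkl','wb'))
c=lambda im,x,y,s:cv2.resize(im['color'][y:y+90,x:x+90,::-1],None,fx=s,fy=s,interpolation=cv2.INTER_CUBIC)
cv2.imwrite('pics/hold.png',np.hstack([c(a,390,215,4.4),c(b,290,130,4.4)]))
E
```

```text
t 9.425 pos [ 0.5093 -0.2047  0.0902] jaw 18.57 tilt x [-0.0043 -0.0039 -1.    ]
F [ 0.03 -0.16 -0.5 ] Mo [ 0.002 -0.019 -0.028] w 0.011 q6 -0.83
shift mm [40.21  1.95  2.08] units [0.67  0.032 0.035] rot deg [0.17 0.13 0.31] units [0.042 0.034 0.076]
```

View pics/hold.png

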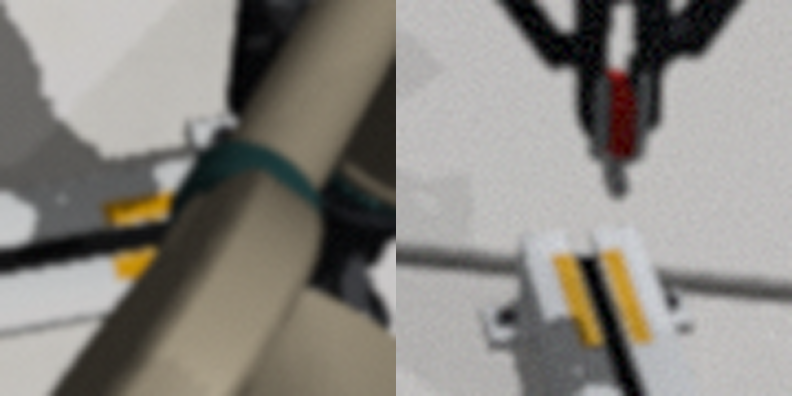

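```bash
cat > lat.py <<'E'
from fit import *
import pickle,sys
P=np.array([.4904,-.1396,1.892])
def rail(p): 
    d=np.asarray(p)[:2]-P[:2]; c,s=np.cos(P[2]),np.sin(P[2]); return np.array([c*d[0]+s*d[1],-s*d[0]+c*d[1]])*1e3
E
python3 - <<'E'
from lat import *
a,b=pickle.load(open('hold.pkl','rb'))
save(b,'hs.png',(315,130,375,220),6.6)
s=readout.get_state();print(s['position'],rail(s['position']))
E
```

```text
[ 0.50961361 -0.20509355  0.09057859] [-68.20986442   2.44594925]
```

View pics/hs.png

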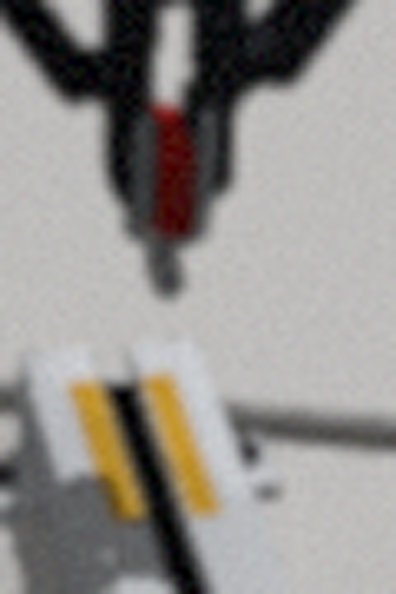

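```bash
python3 - <<'E'
from lat import *
a,b=pickle.load(open('hold.pkl','rb'))
H=lambda u,v:(315+(u+.5)/6.6-.5,130+(v+.5)/6.6-.5)
X0=-.0685; Z0=.0905+.0073
for y in(-.002,0,.002,.004):
  q=proj(b,W(P,[[X0+.018,y,Z0+.056],[X0+.018,y,Z0+.026],[X0+.012,y,Z0+.002],[X0,y,Z0+.015],[X0+.012,y,Z0]]))
  print(y,[(round((u-315+.5)*6.6-.5),round((v-130+.5)*6.6-.5)) for u,v in q])
# slot centre positions
for x in(-.11,-.07,-.03):
  print(x,[tuple(np.round((np.array(proj(b,W(P,[[x,yy,.036]])[:])[0]-[315,130]+.5)*6.6).astype(int))for yy in(-.006-.0021,-.0021,.006-.0021)])
E
```

```text
File "<stdin>", line 10
    print(x,[tuple(np.round((np.array(proj(b,W(P,[[x,yy,.036]])[:])[0]-[315,130]+.5)*6.6).astype(int))for yy in(-.006-.0021,-.0021,.006-.0021)])
                                                                                                                                              ^
SyntaxError: closing parenthesis ']' does not match opening parenthesis '('
```

```bash
python3 - <<'E'
from lat import *
a,b=pickle.load(open('hold.pkl','rb'))
X0=-.0685; Z0=.0905+.0073
c=lambda q:[(round((u-315+.5)*6.6-.5),round((v-130+.5)*6.6-.5)) for u,v in q]
for y in(-.002,0,.002,.004):
  print(y,c(proj(b,W(P,[[X0+.018,y,Z0+.056],[X0+.018,y,Z0+.026],[X0+.012,y,Z0+.002],[X0,y,Z0+.015],[X0+.012,y,Z0]]))))
for x in(-.11,-.07,-.03):
  print(x,c(proj(b,W(P,[[x,yy,.036] for yy in(-.0083,-.0021,.0041)]))))
E
```

```text
-0.002 [(167, 158), (163, 244), (156, 300), (150, 244), (156, 306)]
0 [(173, 157), (169, 243), (163, 300), (156, 243), (162, 305)]
0.002 [(180, 157), (176, 243), (169, 299), (163, 243), (169, 305)]
0.004 [(186, 156), (182, 242), (175, 299), (169, 242), (175, 304)]
-0.11 [(98, 379), (117, 378), (136, 376)]
-0.07 [(121, 448), (140, 446), (159, 445)]
-0.03 [(145, 520), (165, 518), (184, 517)]
```

```bash
python3 - <<'E'
from lat import *
a,b=pickle.load(open('hold.pkl','rb'));b0=pickle.load(open('side0.pkl','rb'))
m=sum(get('side')['color'].astype(float) for _ in range(4))/4
b['color']=m.astype(np.uint8)
save(b,'ys.png',(320,178,360,218),15)
g=b['color']
for v in (192,196,200,204): print(v,[tuple(int(t) for t in g[v,u]) for u in range(326,350)])
E
```

```text
192 [(184, 167, 145), (182, 148, 88), (185, 142, 47), (188, 145, 44), (183, 144, 61), (158, 130, 74), (97, 83, 55), (35, 31, 26), (4, 3, 1), (19, 17, 20), (68, 64, 58), (127, 115, 94), (174, 150, 104), (191, 153, 76), (195, 150, 47), (196, 150, 57), (195, 161, 102), (194, 178, 157), (197, 197, 195), (196, 199, 204), (201, 204, 207), (196, 198, 202), (175, 176, 178), (139, 139, 139)]
196 [(180, 179, 181), (179, 168, 154), (179, 149, 101), (180, 140, 53), (183, 141, 41), (180, 140, 51), (160, 128, 62), (111, 93, 59), (51, 46, 37), (9, 8, 10), (14, 15, 16), (49, 48, 45), (106, 99, 85), (158, 137, 103), (190, 155, 85), (197, 152, 53), (196, 148, 46), (195, 155, 79), (196, 175, 141), (195, 191, 187), (197, 199, 203), (199, 200, 205), (199, 200, 205), (187, 189, 193)]
200 [(179, 182, 186), (176, 178, 181), (173, 167, 158), (171, 147, 109), (175, 136, 56), (181, 139, 42), (182, 140, 46), (167, 133, 59), (129, 107, 63), (73, 61, 42), (20, 22, 19), (8, 11, 13), (28, 26, 27), (73, 69, 61), (130, 117, 89), (169, 139, 84), (184, 144, 57), (190, 147, 44), (189, 147, 57), (192, 161, 108), (194, 181, 163), (195, 194, 195), (198, 201, 205), (197, 198, 202)]
204 [(94, 96, 98), (90, 91, 95), (93, 94, 95), (94, 93, 91), (93, 83, 67), (106, 83, 43), (129, 98, 28), (161, 123, 40), (177, 140, 62), (152, 127, 69), (96, 81, 54), (34, 33, 27), (12, 11, 13), (18, 19, 22), (57, 54, 50), (116, 106, 91), (159, 137, 99), (178, 142, 73), (183, 141, 45), (185, 142, 46), (183, 148, 79), (184, 163, 135), (185, 180, 176), (187, 190, 194)]
```

View pics/ys.png

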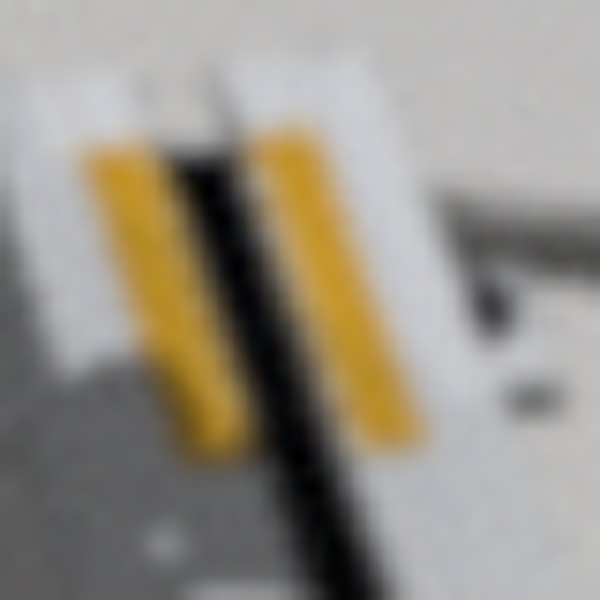

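Call:
carry_out(deltas=[0.3, 0.06, -0.01, 0.04, 0.03, 0.07, -1, 0.3, 0, 0, 0, 0, 0, -1, 0.3, 0, 0, 0, 0, 0, -1, 0, 0, 0, 0, 0, 0, -1, 0, 0, 0, 0, 0, 0, -1])

```text
clock: 10.35
position: [0.5136, -0.2043, 0.0375]
ee_rot: [0.574, 0.414, 0.572, -0.414]
contact_force: [-0.4, -0.1, -0.8]
width: 0.0108
```

```bash
python3 pl.py .5131 -.2039 .034 18.4; python3 - <<'E'
from lat import *
m=0
for i in range(4):
    b=get('side'); m=m+b['color'].astype(float)/4
    s=readout.get_state(); print(np.round(s['position'],4),rail(s['position']))
b['color']=m.astype(np.uint8); pickle.dump(b,open('low.pkl','wb'))
save(b,'low.png',(315,150,365,215),9)
E
```

```text
t 10.35 pos [ 0.5136 -0.2043  0.0375] jaw 18.34 tilt x [ 0.002  -0.0019 -1.    ]
F [-0.37 -0.13 -0.83] Mo [ 0.012 -0.022 -0.018] w 0.0108 q6 -0.82
shift mm [ 3.47 -0.37 -0.5 ] units [ 0.058 -0.006 -0.008] rot deg [-0.06  0.14 -0.08] units [-0.016  0.034 -0.019]
[ 0.5138 -0.2043  0.0377] [-68.81208466  -1.77446911]
[ 0.5138 -0.2043  0.0378] [-68.81991367  -1.74342693]
[ 0.5137 -0.2043  0.0378] [-68.75376015  -1.7256314 ]
[ 0.5137 -0.2043  0.0377] [-68.68698071  -1.65129359]
```

View pics/low.png

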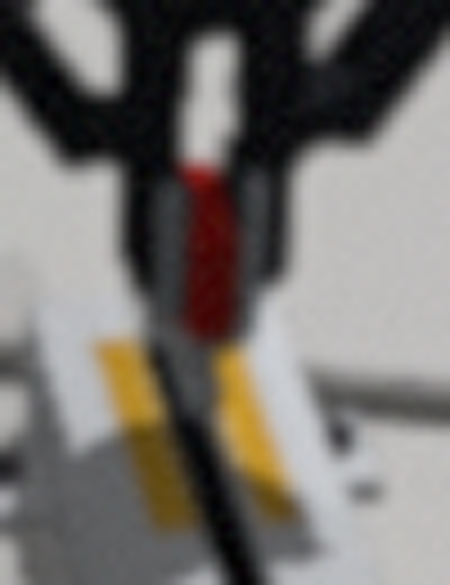

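```bash
python3 - <<'E'
from lat import *
b=pickle.load(open('low.pkl','rb'))
c=lambda q:[(round((u-315+.5)*9-.5,1),round((v-150+.5)*9-.5,1)) for u,v in q]
X0=-.0688
for Z0 in(.0465,):
 for y in(-.003,-.002,-.001,0):
  print(y,c(proj(b,W(P,[[X0+.018,y,Z0+.056],[X0+.018,y,Z0+.026],[X0+.012,y,Z0+.004],[X0+.012,y,Z0]]))))
print(c(proj(b,W(P,[[x,-.0016,.036] for x in(-.057,-.045,-.03)]))))
g=b['color']
for v in range(176,206,2): print(v,' '.join('%d,%d'%(g[v,u,0],g[v,u,2]) for u in range(328,348)))
save(b,'low2.png',(325,175,355,205),20)
E
```

```text
-0.003 [(np.float64(214.2), np.float64(233.2)), (np.float64(209.3), np.float64(344.6)), (np.float64(200.9), np.float64(409.6)), (np.float64(200.3), np.float64(423.8))]
-0.002 [(np.float64(218.5), np.float64(232.9)), (np.float64(213.6), np.float64(344.2)), (np.float64(205.1), np.float64(409.2)), (np.float64(204.5), np.float64(423.5))]
-0.001 [(np.float64(222.9), np.float64(232.5)), (np.float64(217.9), np.float64(343.8)), (np.float64(209.4), np.float64(408.8)), (np.float64(208.7), np.float64(423.1))]
0 [(np.float64(227.2), np.float64(232.1)), (np.float64(222.2), np.float64(343.5)), (np.float64(213.6), np.float64(408.5)), (np.float64(213.0), np.float64(422.7))]
[(np.float64(204.4), np.float64(460.0)), (np.float64(214.5), np.float64(489.4)), (np.float64(227.2), np.float64(526.8))]
176 98,98 31,32 11,11 17,21 39,43 55,58 56,57 59,43 68,21 78,9 77,7 76,11 70,17 62,35 63,60 63,67 45,51 39,37 70,72 134,132
178 110,110 53,53 15,16 19,22 40,42 56,60 56,58 50,35 62,19 69,7 69,5 65,7 62,10 60,37 62,58 63,65 43,46 36,39 80,81 142,138
180 157,155 101,99 38,37 24,26 43,45 53,59 54,55 55,38 65,17 70
[... 1028 characters left out ...]
175 199,202 199,206 202,209
196 169,96 163,49 160,38 156,47 135,53 89,50 39,31 28,33 38,40 57,58 94,78 146,90 187,79 200,57 198,45 195,78 197,140 198,188 196,202 201,208
198 112,85 101,44 95,17 94,16 94,30 78,38 49,28 18,19 9,14 25,26 63,49 122,83 170,91 195,70 197,46 196,54 198,99 196,152 198,192 197,203
200 93,86 97,63 95,32 96,20 95,23 92,35 72,39 42,28 15,13 10,9 27,29 77,62 130,85 175,87 190,61 196,44 199,62 196,111 196,165 198,198
202 94,95 96,79 97,54 98,30 96,18 98,27 86,35 59,34 27,20 13,15 7,9 42,39 77,63 109,71 137,55 158,36 173,39 185,70 193,127 196,176
204 94,96 98,91 99,73 95,39 98,23 99,24 96,33 84,40 48,27 24,21 11,13 17,21 44,45 74,67 90,64 99,43 105,24 121,32 140,76 159,128
```

View pics/low2.png

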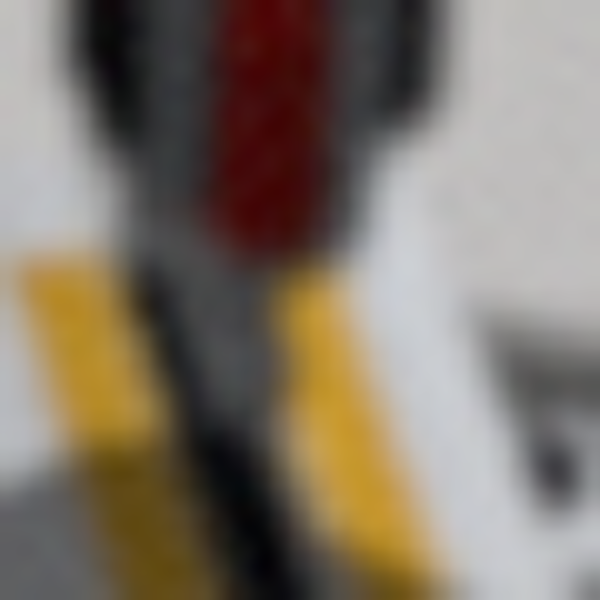

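Call:
carry_out(deltas=[0, -0.03, 0, 0, 0.03, -0.02, -1, 0.1, 0, 0, 0, 0, 0, -1, 0, 0, 0, 0, 0, 0, -1])

```text
clock: 10.92
position: [0.5108, -0.2043, 0.0303]
ee_rot: [0.572, 0.414, 0.574, -0.414]
contact_force: [0.4, -0.1, -1.2]
width: 0.0107
```

```bash
python3 pl.py .5131 -.2039 .034 18.4; cat > look.py <<'E'
from lat import *
import sys
m=0
for i in range(3):
    b=get('side'); m=m+b['color'].astype(float)/3
s=readout.get_state(); print(np.round(s['position'],4),rail(s['position']))
b['color']=m.astype(np.uint8); pickle.dump(b,open('low.pkl','wb'))
x,y=int(sys.argv[2]),int(sys.argv[3])
save(b,sys.argv[1],(x,y,x+40,y+45),13)
E
python3 look.py low3.png 320 165
```

```text
t 10.925 pos [ 0.5108 -0.2043  0.0303] jaw 18.33 tilt x [-2.e-03  8.e-04 -1.e+00]
F [ 0.44 -0.05 -1.21] Mo [0.077 0.013 0.017] w 0.0107 q6 -0.83
shift mm [-3.69  2.27  0.37] units [-0.062  0.038  0.006] rot deg [-0.07 -0.08  0.1 ] units [-0.017 -0.021  0.024]
[ 0.5113 -0.2045  0.0308] [-68.15895558   0.6175767 ]
```

View pics/low3.png

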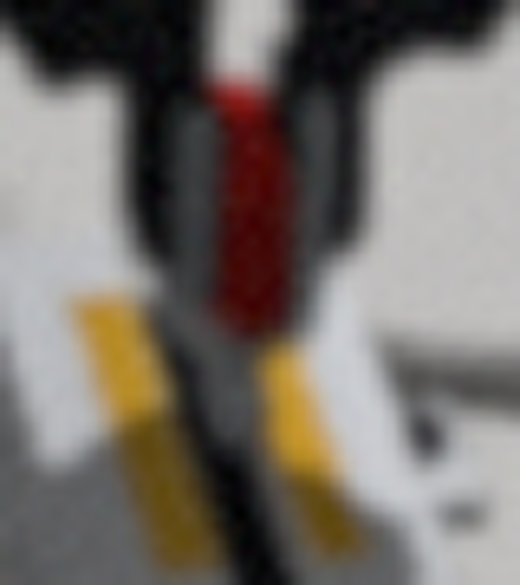

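Call:
carry_out(deltas=[0.04, 0.01, 0, 0, -0.02, 0.02, -1, 0.04, 0, 0, 0, 0, 0, -1, 0, 0, 0, 0, 0, 0, -1])

```text
clock: 11.45
position: [0.5117, -0.2042, 0.0258]
ee_rot: [0.573, 0.414, 0.573, -0.414]
contact_force: [-0.6, -0.3, -1.4]
width: 0.011
```

```bash
python3 pl.py .5131 -.2039 .034 18.4;python3 look.py low4.png 320 165
```

```text
t 11.45 pos [ 0.5117 -0.2042  0.0258] jaw 18.34 tilt x [ 4.e-04 -4.e-04 -1.e+00]
F [-0.57 -0.32 -1.38] Mo [ 0.014 -0.002 -0.002] w 0.011 q6 -0.83
shift mm [-8.16  1.38  0.15] units [-0.136  0.023  0.002] rot deg [-0.06  0.03 -0.01] units [-0.015  0.008 -0.003]
[ 0.512  -0.2043  0.0261] [-6.82145979e+01 -6.35052032e-02]
```

View pics/low4.png

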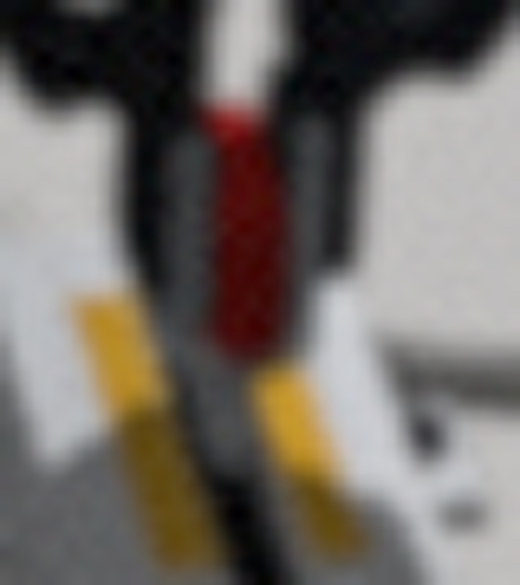

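Call:
carry_out(deltas=[0.04, 0, 0, 0, 0, 0, -1, 0, 0, 0, 0, 0, 0, -1])

```text
clock: 11.85
position: [0.5121, -0.2043, 0.0236]
ee_rot: [0.574, 0.414, 0.573, -0.414]
contact_force: [0.3, -0.5, -1.3]
width: 0.0109
```

Call:
carry_out(deltas=[0.04, 0, 0, 0, 0, 0, -1, 0, 0, 0, 0, 0, 0, -1])

```text
clock: 12.1
position: [0.5121, -0.2043, 0.0212]
ee_rot: [0.574, 0.414, 0.573, -0.414]
contact_force: [0.9, 0.5, -1.5]
width: 0.0109
```

Call:
carry_out(deltas=[0.04, 0, 0, 0, 0, 0, -1, 0, 0, 0, 0, 0, 0, -1])

```text
clock: 12.35
position: [0.5121, -0.2043, 0.0188]
ee_rot: [0.574, 0.414, 0.573, -0.414]
contact_force: [0.4, 0.5, -1.3]
width: 0.0111
```

Call:
carry_out(deltas=[0.03, 0, 0, 0, 0, 0, -1, 0, 0, 0, 0, 0, 0, -1])

```text
clock: 12.6
position: [0.5121, -0.2043, 0.017]
ee_rot: [0.574, 0.414, 0.573, -0.414]
contact_force: [1.4, 0.3, -1.5]
width: 0.0108
```

Call:
carry_out(deltas=[0.03, 0, 0, 0, 0, 0, -1, 0, 0, 0, 0, 0, 0, -1])

```text
clock: 12.85
position: [0.5121, -0.2044, 0.0153]
ee_rot: [0.574, 0.414, 0.573, -0.414]
contact_force: [1.6, 1.0, -1.1]
width: 0.0111
```

```bash
python3 pl.py .5131 -.2039 .034 18.4;python3 look.py low5.png 320 170
```

```text
t 12.85 pos [ 0.5121 -0.2044  0.0153] jaw 18.34 tilt x [ 1.2e-03 -8.0e-04 -1.0e+00]
F [ 1.57  0.98 -1.13] Mo [ 0.002 -0.241 -0.028] w 0.0111 q6 -0.83
shift mm [-18.74   1.09  -0.11] units [-0.312  0.018 -0.002] rot deg [-0.06  0.06 -0.05] units [-0.016  0.016 -0.013]
[ 0.5121 -0.2044  0.0153] [-68.29963447  -0.17838615]
```

View pics/low5.png

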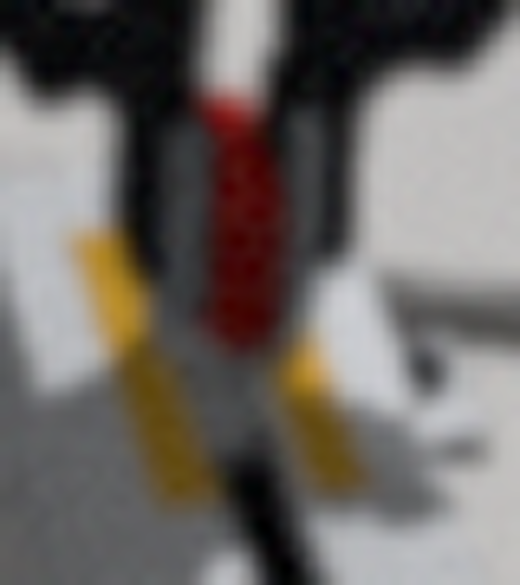

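Call:
carry_out(deltas=[0, 0.01, 0, 0, 0, 0, -1, 0.02, 0, 0, 0, 0, 0, -1, 0, 0, 0, 0, 0, 0, -1])

```text
clock: 13.38
position: [0.5122, -0.2042, 0.0143]
ee_rot: [0.574, 0.414, 0.573, -0.414]
contact_force: [-0.7, 0.8, 2.2]
width: 0.0113
```

Call:
carry_out(deltas=[0.02, 0, 0, 0, 0, 0, -1, 0, 0, 0, 0, 0, 0, -1])

```text
clock: 13.62
position: [0.5122, -0.2042, 0.0131]
ee_rot: [0.574, 0.414, 0.573, -0.414]
contact_force: [-0.4, -0.2, 4.8]
width: 0.0109
```

Call:
carry_out(deltas=[0.02, 0, 0, 0, 0, 0, -1, 0, 0, 0, 0, 0, 0, -1])

```text
clock: 13.88
position: [0.5122, -0.2042, 0.0121]
ee_rot: [0.574, 0.414, 0.573, -0.414]
contact_force: [-2.5, -1.1, 6.5]
width: 0.0107
```

Call:
carry_out(deltas=[-0.02, -0.004, 0, 0, 0, 0, -1, 0, 0, -0.05, 0, 0, 0, -1, 0, 0, -0.05, 0, 0, 0, -1, 0, 0, -0.05, 0, 0, 0, -1, 0, 0, 0, 0, 0, 0, -1])

```text
clock: 14.5
position: [0.5103, -0.1957, 0.0132]
ee_rot: [0.574, 0.414, 0.572, -0.414]
contact_force: [1.2, -2.7, 4.9]
width: 0.0111
```

```bash
cat > q.py <<'E'
from lat import *
s=readout.get_state();M=rot(s['ee_rot']);f=s['contact_force']; r=np.array([np.cos(P[2]),np.sin(P[2]),0]); l=np.array([-r[1],r[0],0])
print('t',round(s['clock'],2),'pos',np.round(s['position'],4),'rail xy',np.round(rail(s['position']),2),'F along %.1f lat %.1f z %.1f'%(f@r,f@l,f[2]),'Mo',np.round(s['moment'],2),'jaw',round(np.degrees(np.arctan2(M[1,1],M[0,1])),2),'tilt',np.round(M[:2,0],4),'w',round(s['width'],4),'q6',round(s['qpos'][5],3))
E
python3 q.py
```

```text
t 14.5 pos [ 0.5103 -0.1957  0.0132] rail xy [-59.47  -1.2 ] F along -2.9 lat -0.3 z 4.9 Mo [-0.43 -0.33  0.02] jaw 18.34 tilt [ 0.0026 -0.0011] w 0.0111 q6 -0.814
```

Call:
carry_out(deltas=[0, 0, -0.1, 0, 0, 0, -1, 0, 0, -0.1, 0, 0, 0, -1, 0, 0, -0.1, 0, 0, 0, -1, 0, 0, -0.1, 0, 0, 0, -1, 0, 0, -0.1, 0, 0, 0, -1])

```text
clock: 15.12
position: [0.4999, -0.1669, 0.013]
ee_rot: [0.574, 0.414, 0.573, -0.414]
contact_force: [1.2, -2.5, 4.8]
width: 0.0106
```

```bash
python3 q.py
```

```text
t 15.12 pos [ 0.4999 -0.1669  0.013 ] rail xy [-28.92  -0.38] F along -2.8 lat -0.4 z 4.8 Mo [-0.67 -0.22 -0.04] jaw 18.36 tilt [ 0.001  -0.0011] w 0.0106 q6 -0.774
```

Call:
carry_out(deltas=[0, 0, -0.1, 0, 0, 0, -1, 0, 0, -0.1, 0, 0, 0, -1, 0, 0, -0.1, 0, 0, 0, -1, 0, 0, -0.1, 0, 0, 0, -1, 0, 0, -0.1, 0, 0, 0, -1])

```text
clock: 15.75
position: [0.4904, -0.1385, 0.0129]
ee_rot: [0.574, 0.414, 0.573, -0.414]
contact_force: [1.0, -3.7, 5.5]
width: 0.0109
```

```bash
python3 q.py
```

```text
t 15.75 pos [ 0.4904 -0.1385  0.0129] rail xy [ 1.08 -0.33] F along -3.8 lat 0.3 z 5.5 Mo [-0.68 -0.22  0.07] jaw 18.36 tilt [ 0.0008 -0.0011] w 0.0109 q6 -0.731
```

Call:
carry_out(deltas=[0, 0, -0.1, 0, 0, 0, -1, 0, 0, -0.1, 0, 0, 0, -1, 0, 0, -0.1, 0, 0, 0, -1, 0, 0, -0.03, 0, 0, 0, -1, 0, 0, -0.03, 0, 0, 0, -1])

```text
clock: 16.38
position: [0.4835, -0.118, 0.0129]
ee_rot: [0.574, 0.414, 0.573, -0.414]
contact_force: [1.6, -2.9, 5.2]
width: 0.0112
```

Call:
carry_out(deltas=[0, 0, -0.03, 0, 0, 0, -1, 0, 0, -0.03, 0, 0, 0, -1, 0, 0, -0.03, 0, 0, 0, -1])

```text
clock: 16.75
position: [0.4818, -0.113, 0.0129]
ee_rot: [0.574, 0.414, 0.573, -0.414]
contact_force: [1.7, -2.6, 5.3]
width: 0.0108
```

```bash
python3 q.py
```

```text
t 16.75 pos [ 0.4818 -0.113   0.0129] rail xy [27.96 -0.27] F along -3.0 lat -0.8 z 5.3 Mo [-0.67 -0.18  0.05] jaw 18.36 tilt [ 0.0007 -0.0011] w 0.0108 q6 -0.69
```

```bash
python3 - <<'E'
from fit import *
P=[.4904,-.1396,1.892]
for im,y0,n in((a,.0002,'top'),(b,-.0016,'side')):
  for x in range(20,130,4):
    q=proj(im,W(P,[[x/1e3,y0+d,.034] for d in(-.002,0,.002)])).astype(np.float32)
    v=cv2.remap(im['color'],q[None,:,0],q[None,:,1],cv2.INTER_LINEAR)[0]
    print(n,x,v.mean(0).round().astype(int).tolist(), end=' | ')
  print()
E
```

```text
top 20 [16, 16, 16] | top 24 [14, 15, 16] | top 28 [14, 15, 15] | top 32 [17, 17, 18] | top 36 [15, 14, 15] | top 40 [15, 15, 15] | top 44 [16, 17, 17] | top 48 [14, 14, 14] | top 52 [19, 19, 19] | top 56 [52, 45, 37] | top 60 [92, 71, 34] | top 64 [58, 49, 37] | top 68 [17, 16, 18] | top 72 [12, 12, 12] | top 76 [17, 17, 17] | top 80 [14, 14, 15] | top 84 [14, 14, 16] | top 88 [16, 15, 16] | top 92 [15, 14, 16] | top 96 [16, 17, 16] | top 100 [16, 15, 17] | top 104 [14, 13, 14] | top 108 [17, 16, 18] | top 112 [16, 15, 17] | top 116 [14, 14, 14] | top 120 [16, 15, 16] | top 124 [15, 16, 15] | top 128 [51, 51, 51] | 
side 20 [19, 19, 19] | side 24 [19, 18, 19] | side 28 [21, 22, 23] | side 32 [16, 18, 20] | side 36 [21, 21, 22] | side 40 [15, 17, 17] | side 44 [16, 18, 19] | side 48 [17, 17, 18] | side 52 [31, 28, 23] | side 56 [74, 63, 47] | side 60 [95, 78, 50] | side 64 [75, 64, 50] | side 68 [41, 38, 42] | side 72 [25, 25, 27] | side 76 [27, 25, 27] | side 80 [17, 19, 20] | side 84 [17, 12, 17] | side 88 [17, 17, 18] | side 92 [18, 20, 20] | side 96 [12, 14, 12] | side 100 [15, 14, 16] | side 104 [14, 16, 16] | side 108 [18, 15, 18] | side 112 [18, 18, 17] | side 116 [14, 13, 15] | side 120 [12, 11, 15] | side 124 [16, 17, 16] | side 128 [17, 16, 18] |
```

Call:
carry_out(deltas=[0, 0, -0.02, 0, 0, 0, -1, 0, 0, -0.02, 0, 0, 0, -1])

```text
clock: 17.0
position: [0.4811, -0.1107, 0.0129]
ee_rot: [0.574, 0.414, 0.573, -0.414]
contact_force: [0.7, -3.3, 5.2]
width: 0.011
```

Call:
carry_out(deltas=[0, 0, -0.02, 0, 0, 0, -1, 0, 0, -0.02, 0, 0, 0, -1])

```text
clock: 17.25
position: [0.4803, -0.1084, 0.0129]
ee_rot: [0.574, 0.414, 0.573, -0.414]
contact_force: [1.3, -4.4, 5.7]
width: 0.0111
```

Call:
carry_out(deltas=[0, 0, -0.02, 0, 0, 0, -1, 0, 0, -0.02, 0, 0, 0, -1])

```text
clock: 17.5
position: [0.4796, -0.1062, 0.0129]
ee_rot: [0.574, 0.414, 0.573, -0.414]
contact_force: [1.2, -3.0, 5.6]
width: 0.0112
```

Call:
carry_out(deltas=[0, 0, -0.02, 0, 0, 0, -1, 0, 0, -0.02, 0, 0, 0, -1])

```text
clock: 17.75
position: [0.4788, -0.1039, 0.0129]
ee_rot: [0.574, 0.414, 0.573, -0.414]
contact_force: [1.2, -2.9, 5.8]
width: 0.0108
```

Call:
carry_out(deltas=[0, 0, -0.02, 0, 0, 0, -1, 0, 0, -0.02, 0, 0, 0, -1])

```text
clock: 18.0
position: [0.478, -0.1017, 0.0129]
ee_rot: [0.574, 0.414, 0.573, -0.414]
contact_force: [1.1, -3.1, 5.1]
width: 0.011
```

Call:
carry_out(deltas=[0, 0, -0.02, 0, 0, 0, -1, 0, 0, -0.02, 0, 0, 0, -1])

```text
clock: 18.25
position: [0.4773, -0.0993, 0.0128]
ee_rot: [0.574, 0.414, 0.573, -0.414]
contact_force: [1.2, -5.7, 5.7]
width: 0.011
```

Call:
carry_out(deltas=[0, 0, -0.02, 0, 0, 0, -1])

```text
clock: 18.38
position: [0.4772, -0.0989, 0.0129]
ee_rot: [0.574, 0.413, 0.573, -0.414]
contact_force: [0.6, -6.2, 4.5]
width: 0.0111
```

Call:
carry_out(deltas=[0, 0, 0, 0, 0, 0, -1])

```text
clock: 18.5
position: [0.4772, -0.0989, 0.0129]
ee_rot: [0.574, 0.413, 0.573, -0.414]
contact_force: [2.6, -4.9, 4.8]
width: 0.011
```

```bash
python3 q.py
```

```text
t 18.5 pos [ 0.4772 -0.0989  0.0129] rail xy [42.76 -0.3 ] F along -5.4 lat -0.9 z 4.8 Mo [-1.05 -0.24 -0.  ] jaw 18.4 tilt [ 0.0012 -0.0025] w 0.011 q6 -0.665
```

Call:
carry_out(deltas=[0, 0, -0.02, 0, 0, 0, -1, 0, 0, 0, 0, 0, 0, -1])

```text
clock: 18.75
position: [0.4772, -0.0988, 0.013]
ee_rot: [0.575, 0.413, 0.572, -0.414]
contact_force: [1.3, -8.9, 4.1]
width: 0.0111
```

```bash
python3 q.py
```

```text
t 18.75 pos [ 0.4772 -0.0988  0.013 ] rail xy [42.88 -0.34] F along -8.8 lat 1.5 z 4.1 Mo [-1.56 -0.23  0.01] jaw 18.45 tilt [ 0.0019 -0.0043] w 0.0111 q6 -0.663
```

Call:
carry_out(deltas=[0, 0, 0.04, 0, 0, 0, -1, 0, 0, 0, 0, 0, 0, -1])

```text
clock: 19.0
position: [0.4772, -0.099, 0.0128]
ee_rot: [0.573, 0.414, 0.573, -0.414]
contact_force: [1.3, -2.1, 5.8]
width: 0.0109
```

```bash
python3 q.py; python3 - <<'E'
from lat import *
a=get('top');b=get('side');pickle.dump((a,b),open('stop.pkl','wb'))
c=lambda im,x,y,s:cv2.resize(im['color'][y:y+90,x:x+90,::-1],None,fx=s,fy=s,interpolation=cv2.INTER_CUBIC)
cv2.imwrite('pics/stop.png',np.hstack([c(a,335,230,4.4),c(b,305,170,4.4)]))
E
```

```text
t 19.0 pos [ 0.4772 -0.099   0.0128] rail xy [42.67 -0.26] F along -2.4 lat -0.6 z 5.8 Mo [-0.49 -0.17  0.02] jaw 18.33 tilt [ 0.0003 -0.0001] w 0.0109 q6 -0.667
```

View pics/stop.png

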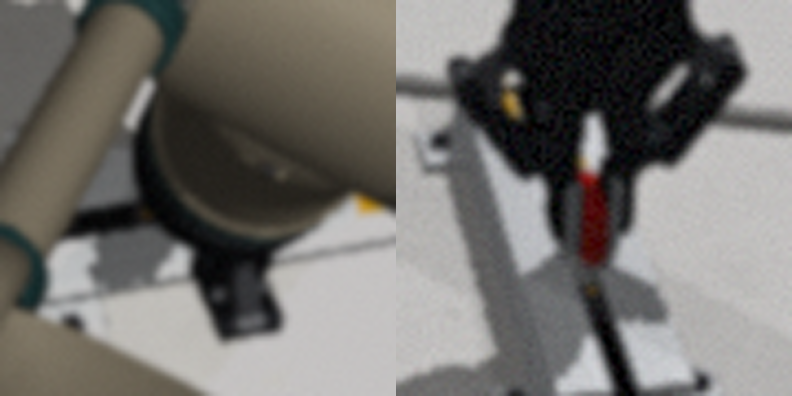

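Call:
carry_out(deltas=[0, 0, 0.02, 0, 0, 0, -1, 0.03, 0, 0, 0, 0, 0, -1, 0, 0, 0, 0, 0, 0, -1])

```text
clock: 19.48
position: [0.4772, -0.0991, 0.011]
ee_rot: [0.573, 0.415, 0.574, -0.414]
contact_force: [0.9, -0.2, 7.4]
width: 0.0112
```

```bash
python3 q.py
```

```text
t 19.48 pos [ 0.4772 -0.0991  0.011 ] rail xy [42.57 -0.23] F along -0.5 lat -0.8 z 7.4 Mo [ 0.02 -0.23  0.07] jaw 18.3 tilt [-0.0003  0.0015] w 0.0112 q6 -0.669
```

Call:
carry_out(deltas=[0, 0, 0.02, 0, 0, 0, -1, 0.03, 0, 0, 0, 0, 0, -1, 0, 0, 0, 0, 0, 0, -1])

```text
clock: 19.85
position: [0.4772, -0.0992, 0.0094]
ee_rot: [0.572, 0.415, 0.574, -0.414]
contact_force: [-0.1, 3.2, 10.3]
width: 0.011
```

```bash
python3 q.py
```

```text
t 19.85 pos [ 0.4772 -0.0992  0.0094] rail xy [42.46 -0.21] F along 3.1 lat -0.9 z 10.3 Mo [ 0.58 -0.06  0.01] jaw 18.25 tilt [-0.0009  0.0033] w 0.011 q6 -0.671
```

Call:
carry_out(deltas=[0, 0, 0.01, 0, 0, 0, -1, 0.025, 0, 0, 0, 0, 0, -1, 0, 0, 0, 0, 0, 0, -1])

```text
clock: 20.23
position: [0.4772, -0.0993, 0.008]
ee_rot: [0.572, 0.415, 0.574, -0.414]
contact_force: [-0.4, 4.4, 12.8]
width: 0.011
```

```bash
python3 q.py
```

```text
t 20.23 pos [ 0.4772 -0.0993  0.008 ] rail xy [42.41 -0.2 ] F along 4.3 lat -1.0 z 12.8 Mo [ 0.93 -0.04  0.01] jaw 18.23 tilt [-0.0012  0.0041] w 0.011 q6 -0.672
```

Call:
carry_out(deltas=[0, 0, 0, 1, 0, 0, -1, 0, 0, 0, 1, 0, 0, -1, 0, 0, 0, 1, 0, 0, -1, 0, 0, 0, 1, 0, 0, -1, 0, 0, 0, 1, 0, 0, -1])

```text
clock: 20.85
position: [0.4779, -0.101, 0.0084]
ee_rot: [0.492, 0.508, 0.492, -0.508]
contact_force: [-0.0, 0.3, 12.2]
width: 0.0112
```

```bash
python3 q.py
```

```text
t 20.85 pos [ 0.4779 -0.101   0.0084] rail xy [40.61 -0.36] F along 0.3 lat -0.0 z 12.2 Mo [ 0.03 -0.01  0.04] jaw -1.82 tilt [0.0002 0.0011] w 0.0112 q6 -0.321
```

Call:
carry_out(deltas=[0, 0, 0, 1, 0, 0, -1, 0, 0, 0, 1, 0, 0, -1, 0, 0, 0, 1, 0, 0, -1, 0, 0, 0, 1, 0, 0, -1, 0, 0, 0, 1, 0, 0, -1])

```text
clock: 21.48
position: [0.4781, -0.1011, 0.0084]
ee_rot: [0.396, 0.586, 0.397, -0.585]
contact_force: [0.6, 0.1, 12.4]
width: 0.0112
```

```bash
python3 q.py
```

```text
t 21.48 pos [ 0.4781 -0.1011  0.0084] rail xy [40.47 -0.47] F along -0.1 lat -0.6 z 12.4 Mo [ 0.06 -0.02  0.06] jaw -21.82 tilt [0.0005 0.0009] w 0.0112 q6 0.028
```

Call:
carry_out(deltas=[0, 0, 0, 1, 0, 0, -1, 0, 0, 0, 1, 0, 0, -1, 0, 0, 0, 1, 0, 0, -1, 0, 0, 0, 1, 0, 0, -1, 0, 0, 0, 1, 0, 0, -1, 0, 0, 0, 1, 0, 0, -1])

```text
clock: 22.22
position: [0.4781, -0.1011, 0.0084]
ee_rot: [0.266, 0.655, 0.266, -0.655]
contact_force: [0.1, -0.5, 12.5]
width: 0.0109
```

```bash
python3 q.py
```

```text
t 22.23 pos [ 0.4781 -0.1011  0.0084] rail xy [40.45 -0.46] F along -0.6 lat 0.0 z 12.5 Mo [-0.01  0.01  0.02] jaw -45.82 tilt [0.0005 0.0009] w 0.0109 q6 0.447
```

Call:
carry_out(deltas=[0, 0, 0, 1, 0, 0, -1, 0, 0, 0, 1, 0, 0, -1, 0, 0, 0, 1, 0, 0, -1, 0, 0, 0, 1, 0, 0, -1, 0, 0, 0, 1, 0, 0, -1, 0, 0, 0, 1, 0, 0, -1, 0, 0, 0, 0.45, 0, 0, -1, 0, 0, 0, 0, 0, 0, -1])

```text
clock: 23.22
position: [0.4781, -0.1011, 0.0084]
ee_rot: [0.113, 0.698, 0.114, -0.698]
contact_force: [-0.7, 0.8, 11.4]
width: 0.0111
```

```bash
python3 q.py; python3 look.py turn.png 325 195
```

```text
t 23.23 pos [ 0.4781 -0.1011  0.0084] rail xy [40.46 -0.46] F along 1.0 lat 0.5 z 11.4 Mo [-0.03 -0.03  0.04] jaw -71.5 tilt [0.0005 0.0009] w 0.0111 q6 0.895
[ 0.4781 -0.1011  0.0084] [40.45270383 -0.48119959]
```

View pics/turn.png

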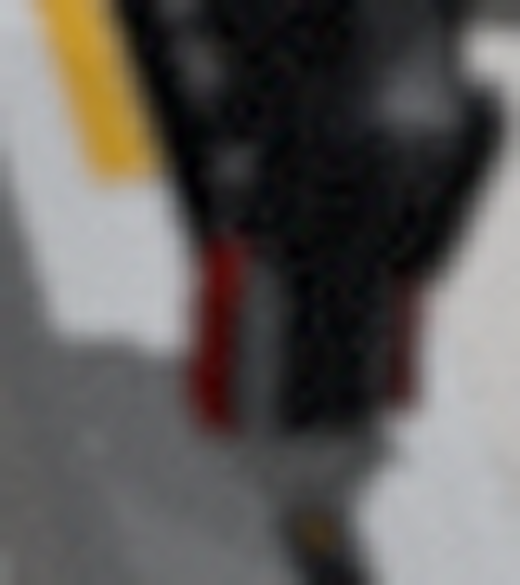

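Call:
carry_out(deltas=[0, -0.03, 0, 0, 0, 0, -1, 0, 0, 0, 0, 0, 0, -1])

```text
clock: 23.62
position: [0.4781, -0.1009, 0.0086]
ee_rot: [0.115, 0.698, 0.113, -0.697]
contact_force: [-0.4, -4.2, 12.3]
width: 0.011
```

```bash
python3 q.py
```

```text
t 23.62 pos [ 0.4781 -0.1009  0.0086] rail xy [40.64 -0.57] F along -3.9 lat 1.7 z 12.3 Mo [-0.81  0.08 -0.01] jaw -71.41 tilt [ 0.0017 -0.0019] w 0.011 q6 0.898
```

Call:
carry_out(deltas=[0, -0.015, 0, 0, 0, 0, -1, 0, 0, 0, 0, 0, 0, -1])

```text
clock: 23.88
position: [0.4781, -0.1008, 0.0088]
ee_rot: [0.116, 0.698, 0.113, -0.697]
contact_force: [0.1, -5.7, 11.8]
width: 0.0114
```

```bash
python3 q.py
```

```text
t 23.88 pos [ 0.4781 -0.1008  0.0088] rail xy [40.71 -0.6 ] F along -5.5 lat 1.7 z 11.8 Mo [-1.22  0.02  0.06] jaw -71.38 tilt [ 0.0022 -0.0032] w 0.0114 q6 0.9
```

Call:
carry_out(deltas=[-0.012, -0.01, 0, 0, 0, 0, -1, 0, 0, 0, 0, 0, 0, -1])

```text
clock: 24.12
position: [0.4781, -0.1004, 0.0095]
ee_rot: [0.116, 0.699, 0.113, -0.697]
contact_force: [-0.1, -5.3, 10.5]
width: 0.0109
```

```bash
python3 q.py
```

```text
t 24.12 pos [ 0.4781 -0.1004  0.0095] rail xy [41.1  -0.74] F along -5.0 lat 1.8 z 10.5 Mo [-1.19 -0.07 -0.03] jaw -71.39 tilt [ 0.0026 -0.0034] w 0.0109 q6 0.9
```

Call:
carry_out(deltas=[0, -0.015, 0, 0, 0, 0, -1, 0, 0, 0, 0, 0, 0, -1])

```text
clock: 24.38
position: [0.4781, -0.0997, 0.0095]
ee_rot: [0.116, 0.699, 0.113, -0.697]
contact_force: [0.8, -6.2, 10.6]
width: 0.0111
```

```bash
python3 q.py
```

```text
t 24.38 pos [ 0.4781 -0.0997  0.0095] rail xy [41.8 -0.9] F along -6.2 lat 1.2 z 10.6 Mo [-1.29 -0.11  0.01] jaw -71.39 tilt [ 0.003  -0.0037] w 0.0111 q6 0.902
```

Call:
carry_out(deltas=[0, 0.02, 0, 0, 0, 0, -1, -0.03, 0, 0, 0, 0, 0, -1, -0.03, 0, 0, 0, 0, 0, -1, 0, 0, 0, 0, 0, 0, -1])

```text
clock: 24.88
position: [0.4779, -0.0996, 0.0124]
ee_rot: [0.115, 0.698, 0.113, -0.697]
contact_force: [0.5, -3.7, 5.4]
width: 0.0108
```

```bash
python3 q.py
```

```text
t 24.88 pos [ 0.4779 -0.0996  0.0124] rail xy [41.89 -0.79] F along -3.7 lat 0.7 z 5.4 Mo [-0.76 -0.31  0.05] jaw -71.44 tilt [ 0.0019 -0.0015] w 0.0108 q6 0.9
```

Call:
carry_out(deltas=[-0.02, 0, 0, 0, 0, 0, -1, 0, 0, 0, 0, 0, 0, -1])

```text
clock: 25.12
position: [0.4777, -0.0994, 0.013]
ee_rot: [0.114, 0.698, 0.114, -0.697]
contact_force: [2.5, -4.4, 1.1]
width: 0.0114
```

```bash
python3 q.py
```

```text
t 25.12 pos [ 0.4777 -0.0994  0.013 ] rail xy [42.11 -0.67] F along -5.0 lat -1.0 z 1.1 Mo [-0.83 -0.56  0.  ] jaw -71.45 tilt [ 0.0013 -0.001 ] w 0.0114 q6 0.9
```

Call:
carry_out(deltas=[0, 0.025, 0, 0, 0, 0, -1, 0, 0, 0, 0, 0, 0, -1])

```text
clock: 25.38
position: [0.4777, -0.0997, 0.013]
ee_rot: [0.113, 0.698, 0.114, -0.698]
contact_force: [2.9, 1.6, 3.5]
width: 0.0108
```

```bash
python3 q.py
```

```text
t 25.38 pos [ 0.4777 -0.0997  0.013 ] rail xy [41.89 -0.55] F along 0.6 lat -3.2 z 3.5 Mo [ 0.28 -0.53  0.02] jaw -71.52 tilt [0.0002 0.0015] w 0.0108 q6 0.897
```

Call:
carry_out(deltas=[-0.03, 0, -0.015, 0, 0, 0, -1, 0, 0, 0, 0, 0, 0, -1])

```text
clock: 25.62
position: [0.4776, -0.0996, 0.0135]
ee_rot: [-0.113, -0.697, -0.114, 0.699]
contact_force: [4.8, 0.2, -13.1]
width: 0.0112
```

```bash
python3 q.py
```

```text
t 25.62 pos [ 0.4776 -0.0996  0.0135] rail xy [41.95 -0.49] F along -1.3 lat -4.6 z -13.1 Mo [ 0.18 -0.89  0.01] jaw -71.48 tilt [-0.002  0.001] w 0.0112 q6 0.899
```

Call:
carry_out(deltas=[0.03, 0, -0.01, 0, 0, 0, -1, 0, 0, 0, 0, 0, 0, -1])

```text
clock: 25.88
position: [0.4778, -0.0997, 0.0132]
ee_rot: [-0.114, -0.697, -0.114, 0.699]
contact_force: [-0.9, 1.8, -0.7]
width: 0.011
```

```bash
python3 q.py
```

```text
t 25.88 pos [ 0.4778 -0.0997  0.0132] rail xy [41.8  -0.68] F along 2.0 lat 0.2 z -0.7 Mo [ 0.41  0.1  -0.03] jaw -71.46 tilt [-0.0023  0.0005] w 0.011 q6 0.899
```

Call:
carry_out(deltas=[0, 0, 0, 0, 0, 0, 0, 0, 0, 0, 0, 0, 0, 0, 0, 0, 0, 0, 0, 0, 1, 0, 0, 0, 0, 0, 0, 1, 0, 0, 0, 0, 0, 0, 1])

```text
clock: 26.5
position: [0.4795, -0.1004, 0.0133]
ee_rot: [0.114, 0.698, 0.114, -0.698]
contact_force: [0.4, 0.0, 0.0]
width: 0.0855
```

Call:
carry_out(deltas=[-0.2, 0, 0, 0, 0, 0, 1, -0.5, 0, 0, 0, 0, 0, 1, -0.7, 0, 0, 0, 0, 0, 1, -0.7, 0, 0, 0, 0, 0, 1, -0.5, 0, 0, 0, 0, 0, 1, 0, 0, 0, 0, 0, 0, 1])

```text
clock: 27.25
position: [0.4812, -0.1009, 0.1725]
ee_rot: [0.115, 0.7, 0.112, -0.695]
contact_force: [-0.7, -0.3, -0.8]
width: 0.0855
```

```bash
python3 q.py; python3 - <<'E'
from lat import *
a=get('top');b=get('side');pickle.dump((a,b),open('end.pkl','wb')); save(a,'endt.png'); save(b,'ends.png',(290,160,400,280),5)
E
```

```text
t 27.25 pos [ 0.4812 -0.1009  0.1725] rail xy [39.62 -3.51] F along -0.1 lat 0.8 z -0.8 Mo [-0.04 -0.01 -0.04] jaw -71.46 tilt [ 0.0074 -0.0031] w 0.0855 q6 0.899
```

View pics/ends.png

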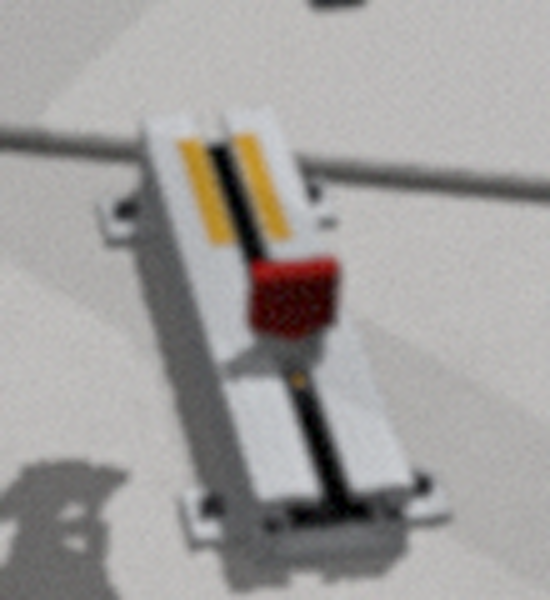

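View pics/endt.png

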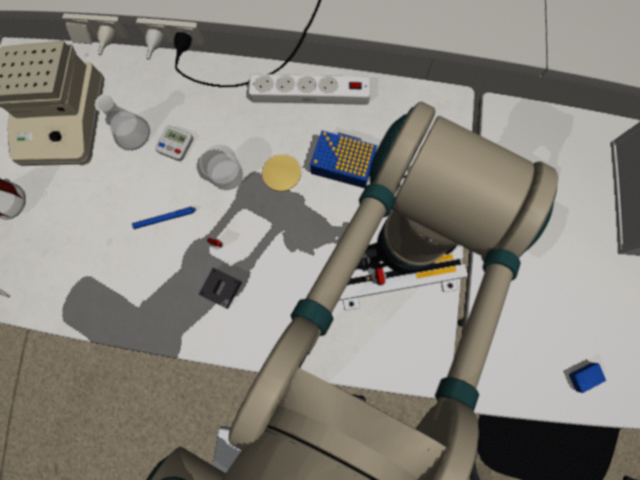

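```bash
python3 - <<'E'
from lat import *
a,b=pickle.load(open('end.pkl','rb'))
Z=[px(b,u,v) for u in range(343,356,2) for v in (212,213)]
print(np.round(Z,4)[:,2], 'ends', px(b,340.7,213,.077),px(b,356.7,212.5,.077))
p=np.median(Z,axis=0); print(p, rail(p))
m=(b['color'][:,:,0]>80)&(b['color'][:,:,1]<45)
print([np.round(px(b,u,v)[2],4) for v in range(210,228,2) for u in (348,)], rail(px(b,350,220)))
E
```

```text
[0.0744 0.0763 0.0752 0.0763 0.0768 0.0776 0.075  0.0789 0.0743 0.0748
 0.0726 0.0762 0.0759 0.0781] ends [ 0.49219637 -0.09457633  0.077     ] [ 0.46192379 -0.10146898  0.077     ]
[ 0.47659662 -0.10057364  0.07605728] [41.38824592  0.77644841]
[np.float64(0.0356), np.float64(0.0771), np.float64(0.0788), np.float64(0.0719), np.float64(0.0688), np.float64(0.0622), np.float64(0.0559), np.float64(0.0532), np.float64(0.0489)] [49.54160502  1.48219326]
```

```bash
python3 -c "
from rig import job; print(job.sign_off())"
```

```text
the job is handed in; nothing more can be done
None
```

The anchor is locked in the rail notch, released, and the job is handed in. The robot clock read about 27 s of the 72 s allowed.

**What I did**
- I took the larger red-winged anchor from the parking block and lowered its foot lengthwise into the slot at about rail x = -68 mm, inside the yellow stretch.
- I slid it along the slot until it met the stop at about rail x = +42.8 mm. The contact force there was about 9 N.
- I pressed it down with about 14 N, turned it a quarter turn and nudged it about 1.5 mm to the notch. I then let the spring lift it, opened the fingers and raised the gripper clear.

**What the last checks showed**
- **Lock:** a gentle upward pull of about 12 N met rigid resistance at the locked height, about 21 mm.
- **Height:** after release, the depth image puts the wing top at about 76 to 77 mm. It should be 77 mm when locked and 74 mm when not.
- **Rail force:** the largest force I read on the rail was about 14 N, against the 30 N limit.
- **Surroundings:** the dish and beaker stand where they were in the final top view. The bottle is hidden behind the arm there, so I did not see it again, but the arm never went near it at low height.

**What disagreed**
- **Fingertip height:** the fingertips looked about 40 mm higher than the reported TCP. My first grasp therefore closed on air above the wing, and I corrected for this by eye and by contact force.
- **Slot position:** the two cameras put the slot's sideways position about 1 to 2 mm apart, so I aligned with the side view and force.
- **Wing angle:** a rough pixel reading put the final wing angle about 5° off square to the rail, while the gripper was square when it let go. I take this as reading error.

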